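# Load and wedge-level the sedimentation stand

## Robot

A 7-joint arm with a two-finger parallel gripper is mounted at the origin on a cart in front of the work surface, level with it; the furniture and walls round the work are solid. World frame = base frame: x ahead of the robot, y to its left, z up, the work surface at z = 0. Lengths are in m, angles in rad, forces in N, time in s.
With the tool pointing down it reaches from about 0.4 to 0.875 m from the base axis. Payload 4.4 kg.
Tool frame: the origin (TCP) lies on the centre line of the jaws, within the pads' length; the fingertips stand env.tcp_to_tips ahead of it and the grasp point (between the pads) lies 6 mm ahead of it (env.tcp_to_tips is the distance from the TCP to the fingertips, in m); z points along the fingers, x is the direction in which the jaws open and shut, and the axes are right-handed (so a half turn about z gives the same grasp; the last joint's range is limited). The gripper opens to 85 mm and grips with 20 to 120 N. Pads are 22 mm wide; open, the fingers measure 114 mm over their backs; the gripper's body (76 mm by 85 mm) begins 54 mm behind the grasp point. The pads swing forward as they close: fully open they stand 13 mm farther back than shut.
Start: joints at [1.26, 0.628, 0.038, 1.517, -0.027, 0.996, -0.02], TCP at [0.158, -0.631, 0.256] pointing down, gripper open.
Joint ranges: [-3.06, 3.06], [-0.37, 2.12], [-1.25, 1.32], [0.18, 2.47], [-1.1, 4.24], [0.23, 1.98], [-2.94, 2.94]. Speed limits (rad/s): [2.57, 2.57, 3.14, 3.14, 3.14, 3.14, 3.14].

## Interface

Orientations are given as a unit quaternion [w, x, y, z].
In Python, from plant import env gives the robot as it stands.
- The arm moves only by the shell command python3 -m inch 'ROWS' [FORCE]. ROWS is JSON, a list of rows, each a list of 3 entries, a list of its own where there are three numbers: the closure, from -1 (fully open) to 1 (shut), then the shift along the tool's x, y, z in m, then the turn, a rotation vector about the tool's x, y, z in rad. In form: [[grip, [tx, ty, tz], [ax, ay, az]], ...]. A call has 1 to 12 rows; each row shifts and turns the pose as measured when the row begins, along the tool's axes as they then stand; what a row does not reach is not made up. A row lasts 1/12 s, in which the tool goes at most 41.7 mm and 7.16 degrees, less where a joint would pass 70% of its speed; a pose out of reach is approached as far as the arm can. A call is refused whole if a number of a shift passes 0.0417 or a number of a turn 0.125, either way. A call with a gripper value outside its range is refused whole. The fingers move at their own pace and stop on an object; FORCE is the grip in N (left out, the last holds). Time passes only in rows, so rows that do not move let the fingers close. It gives the time, the measured TCP pose, the force and the opening at its end, in the units of the state.
- env.get_state(): the state, without advancing time (a new reading comes with each control period).
- env.grab_frame(name): name is "scene" or "side" or "wrist"; returns a dict with "img" (480x640x3 uint8, blue, green, red), "z_map" (480x640 float32, m along the optical axis (not along the pixel's ray), 0 where there is no reading), "fovy" (degrees; the focal length in pixels is half the picture's height over the tangent of half this angle, whatever the lens; pixels are square), "cx", "cy" (the principal point, pixels), "camera_from_world" (4x4, takes a point from world to camera coordinates). Camera axes: x right, y down, z forward; pixel columns grow to the right and rows downward; lengths in m; the calibration is good to about 2 mm. The wrist camera is an equidistant fisheye: a pixel r from the principal point sees the ray r / f radians off the axis. A picture is of the moment at which its call begins.
- env.hand_in(): hands the job in, once; it reports no verdict.
Trained networks look in the newest picture that a camera, given by its name, has taken for a name from the list of things; names that differ only in an ending like _2 or _b are one class to them, and where a whole thing is asked for, a point or a joint stands for the part that bears it (a point fixed in the world has none). Each returns a list of dicts, best first, with "conf" (0 to 1); they miss things now and then, are a little off and sometimes report something else, mostly with a low value. They report only what shows in the picture. A call takes as long as a camera call. They do not tell look-alikes from the thing itself.
- env.search_frame(camera, name): "extent" ([left, top, width, height] in pixels, round what is visible of it).
- env.trace(camera, name): "mask" (480x640 bool, what is visible of it) and "extent" ([left, top, width, height] in pixels, round what is visible of it).
The state is a dict: "time_s": time; "joint_positions": joint angles; "joint_vel": joint speeds; "effort": joint torques, N m; "tool_pos": TCP position; "eef_rot": TCP orientation; "contact_force": force on the tool from outside, world axes, zero at the start; "moment": the same for the moment, N m; "grip_width": opening from 0.0 (shut) to 1.0 (fully open).
Only numpy, scipy, OpenCV 4.12 (cv2) and the standard library are available. Lean on these libraries where they do the work, as an engineer would, in place of code of your own. Each camera call takes 0.05 s, during which the arm holds its last target. There are 200 camera calls.

## Task

Set up the sedimentation stand: push the glass tube with the orange cap from the blue block down into the open vial on the stand until it stands on the vial's bottom, and let go of it. Then take hold of the yellow levelling wedge by its handle and, with it lying flat on the worktop, push it thin end first, straight under the middle of the bed's front bar, until the levelling screws just lift off the base and the bed is level, no higher. Finish while still gripping the wedge there so that the screws can be set, and leave everything else on the bench where it stands.

Things in the scene. Friction and masses are not known exactly. Their poses are not given: they have to be found in the camera images.
- tube: Glass sedimentation tube, 6.5 mm in diameter with an orange cap 12 mm in diameter on top, 140 mm long over all, 25 g. The cap takes up the top 32 mm (108 to 140 mm above the tip). Origin at the centre of its lower tip, z along the tube to the cap. At the start it stands upright in the middle hole of the blue block, its tip 6 mm above the worktop; it must rise 45 mm to come clear
- tube_cap (a point): centre of the orange cap, 125 mm above the tube's tip: the place to grip
- tube_block: blue storage block, 56 x 92 x 46 mm high on a thin rubber foot 59 x 95 mm, fixed, with three 8.4 mm holes in a row along its y (one each 30 mm to either side of the middle one); origin at the centre of its underside, z up
- vial_mouth (a point): centre of the mouth of the open glass vial, which is fixed in the middle place of the grey holder on the stand's bed. The bore is about 9.4 mm wide, flaring to about 13 mm over the top 8 mm; 53 mm deep from mouth to inner floor. z runs up the bore, so it leans forward (towards the bed's front) by 0.035 rad while the bed rests
- vial_floor (a point): centre of the vial's inner floor, on which the tube's tip is to stand; axes as the bed: x to the rear, z up the bore
- stand: fixed grey U-shaped base of the stand, open to its front (-x): two rails 22 mm wide, 8 mm high at y = +-56 mm, a 90 mm gap between them, and a rear crossbar. Origin on the worktop under the middle of the bed, x to the rear, y left, z up. Screws near the bed's front corners rest on the rails; their black knobs' tops are 46 mm up. A white panel behind the vial rises to 122 mm
- front_bar (a point): middle of the round steel bar, 10 mm in diameter and 140 mm long, along the front edge of the bed and fixed to it; x to the rear, y along the bar. 70 mm in front of the stand's origin; the bar's underside is 15 mm above the worktop while the bed rests and 20 mm when it is level
- bed: the aluminium bed, 140 mm wide and 10 mm thick, with all it carries (front bar, screws, vial in its holder 35 mm in front of the hinge, panel); origin on the hinge axis, 75 mm behind the stand's origin and 25 mm up, x to the rear, y left, z up when level
- bed_tilt (a joint): tilt of the bed about its hinge, rad: 0 = screws resting on the base, front drooping; grows as the front is lifted; 0.035 = level; stop at 0.09. It falls back by its own weight (about 5 N at the bar)
- wedge: yellow plastic levelling wedge, 110 g, 36 mm wide; origin on its underside below the middle of the handle, x towards the thin end, z up. The handle is an upright block 26 mm long (x), 24 mm wide (y), 50 mm high. In front of it the top slopes down 1 in 5 over 85 mm, from 26 mm thick at the handle to 9 mm at the nose; black marks every 10 mm
- wedge_grip (a point): in the middle of the wedge's handle, 32 mm above its underside: the place to grip, across the 24 mm width
- wedge_nose (a point): bottom of the wedge's thin end, 98 mm from the wedge's origin along its x. The wedge first meets the resting bar when the nose is about 30 mm past the middle of the bar; the bed is level with the nose about 55 mm past it
- timer: white bench timer 46 x 66 x 58 mm, loose, a bystander; origin under its centre
- beaker: glass beaker, 72 mm wide and 92 mm high, loose, a bystander; origin under its centre
- stain_bottle: small bottle with red cap and purple content, 46 mm wide and 105 mm high, loose, a bystander; origin under its centre
Not all that is in view belongs to the job. There is more than one size of the wedge; the job needs the larger.

How it is judged:
By the outcome, as a careful person would: the job done as asked, in the order asked, and still so for the second after the job is handed in, while the arm keeps its last pose, push and grip.
It also fails if it takes over 69 s, if anything falls off the work surface, if the arm or the gripper's body presses on something with over 40 N, if the wrist force passes 120 N, or if a joint passes its speed limit or range.

## Working session

There is one attempt and no reset: what is moved stays moved. The work goes in short steps, Python scripts to look and compute and a shell command to move; the robot and the scene stay as the last step left them, time stands still between calls to the robot, and variables do not carry over. Pictures are saved under pics/ and viewed, about 8 in all and at most 12, crops included, and the job is handed in when it is done.

```bash
ls; mkdir -p pics; cat > h.py <<'E'
import numpy as np, cv2
from plant import env
from scipy.spatial.transform import Rotation as R
def grab(c,fn=None):
    f=env.grab_frame(c)
    if fn: cv2.imwrite('pics/'+fn,f['img'])
    return f
def foc(f): return 240/np.tan(np.radians(f['fovy'])/2)
def cloud(f,c):
    v,u=np.mgrid[0:480,0:640].astype(float); F=foc(f)
    x=(u-f['cx'])/F; y=(v-f['cy'])/F
    if c=='wrist':
        r=np.hypot(x,y)+1e-9; s=np.tan(np.minimum(r,1.5))/r; x,y=x*s,y*s
    z=f['z_map'].astype(float)
    P=np.stack([x*z,y*z,z,np.ones_like(z)],-1)
    W=P@np.linalg.inv(f['camera_from_world']).T
    W[z<=0]=np.nan
    return W[...,:3]
def proj(f,c,p):
    q=f['camera_from_world']@np.append(p,1); F=foc(f)
    x,y=q[:2]/q[2]
    if c=='wrist':
        r=np.hypot(x,y)+1e-9; s=np.arctan(r)/r; x,y=x*s,y*s
    return np.array([f['cx']+F*x,f['cy']+F*y])
def tool():
    s=env.get_state(); q=s['eef_rot']; return s,np.array(s['tool_pos']),R.from_quat([q[1],q[2],q[3],q[0]])
def rel(target,z=None):
    s,p,r=tool(); return r.inv().apply(np.array(target)-p)
E
python3 - <<'E'
from h import *
np.set_printoptions(precision=4,suppress=True)
s,p,r=tool(); print(s, env.tcp_to_tips); print(r.as_matrix())
for c in ['scene','side']:
    f=grab(c,c+'0.png'); W=cloud(f,c)
    print(c,f['fovy'],np.linalg.inv(f['camera_from_world'])[:3])
    for n in ['tube','tube_cap','tube_block','vial_mouth','stand','front_bar','bed','wedge','timer','beaker','stain_bottle']:
        for d in env.trace(c,n)[:3]:
            m=d['mask']; P=W[m]; P=P[~np.isnan(P[:,0])]
            if len(P): print(n,round(d['conf'],2),d['extent'],np.median(P,0),np.percentile(P,2,0),np.percentile(P,98,0))
E
```

```text
pics
{'time_s': 0.0, 'joint_positions': array([ 1.2602,  0.6293,  0.0385,  1.5183, -0.027 ,  0.9963, -0.02  ]), 'joint_vel': array([-0.0001, -0.0003, -0.0003, -0.0021,  0.0005,  0.0001, -0.0019]), 'effort': array([  0.0018, -56.3404,   1.2264, -19.3446,   0.0109,   0.0106,
        -0.    ]), 'tool_pos': array([ 0.1574, -0.6301,  0.2554]), 'eef_rot': array([-0.0006,  0.7882, -0.6155, -0.0008]), 'contact_force': array([ 0.3745, -0.4958,  0.1658]), 'moment': array([-0.069 , -0.0235, -0.0071]), 'grip_width': 0.9985136556212754} 0.025
[[ 0.2424 -0.9702 -0.0005]
 [-0.9702 -0.2424  0.0018]
 [-0.0019  0.     -1.    ]]
scene 50.815568761212624 [[ 0.6114 -0.5688  0.5502 -0.1962]
 [-0.7913 -0.4306  0.4342 -0.6683]
 [-0.0101 -0.7008 -0.7133  1.147 ]]
tube_block 0.71 [364.1, 340.7, 10.2, 5.8] [ 0.4402 -0.2963  0.0119] [ 0.4356 -0.3053  0.0016] [ 0.4457 -0.2792  0.0262]
wedge 0.55 [405.0, 373.2, 12.8, 9.1] [ 0.4269 -0.4394  0.0089] [ 0.3155 -0.4881  0.0012] [ 0.4343 -0.4224  0.2041]
beaker 0.37 [392.4, 228.0, 19.0, 30.8] [ 0.7647 -0.1948  0.0631] [ 0.7541 -0.2114  0.0012] [ 0.8022 -0.1568  0.1081]
[... 1226 characters left out ...]
.7121 0.1179 0.1197]
wedge 0.76 [321.8, 403.8, 26.0, 47.4] [ 0.4548 -0.4222  0.0139] [ 0.4226 -0.4503  0.0048] [ 0.4859 -0.3975  0.0374]
wedge 0.68 [300.7, 361.3, 51.2, 20.1] [ 0.4878 -0.309   0.0183] [ 0.4425 -0.3389  0.0015] [ 0.5456 -0.2833  0.0511]
wedge 0.34 [272.6, 203.4, 74.1, 71.7] [0.6583 0.0478 0.0295] [ 0.5669 -0.0189  0.0163] [0.7118 0.1179 0.119 ]
timer 0.64 [298.1, 192.8, 24.4, 21.1] [0.7294 0.2257 0.0368] [0.6952 0.1185 0.0005] [0.7662 0.2524 0.1044]
beaker 0.95 [277.3, 162.3, 19.3, 38.5] [0.7131 0.3296 0.0624] [0.6837 0.314  0.0041] [0.751  0.385  0.0928]
stain_bottle 0.59 [395.2, 263.5, 18.5, 37.3] [ 0.769  -0.1992  0.0685] [ 0.7581 -0.2117  0.0095] [ 0.7961 -0.1744  0.1065]
```

```bash
python3 - <<'E'
import cv2,numpy as np
a=cv2.imread('pics/scene0.png');b=cv2.imread('pics/side0.png')
A=cv2.resize(a,(400,300)); B=cv2.resize(b[160:460,200:440],None,fx=2,fy=2,interpolation=3)
o=np.zeros((600,800,3),np.uint8); o[:600,320:]=B[:600,:480]; o[:240,:320]=cv2.resize(a,(320,240)); o[250:490,:320]=cv2.resize(b,(320,240))
cv2.imwrite('pics/c0.png',o)
E
```

```text
(no output)
```

View pics/c0.png

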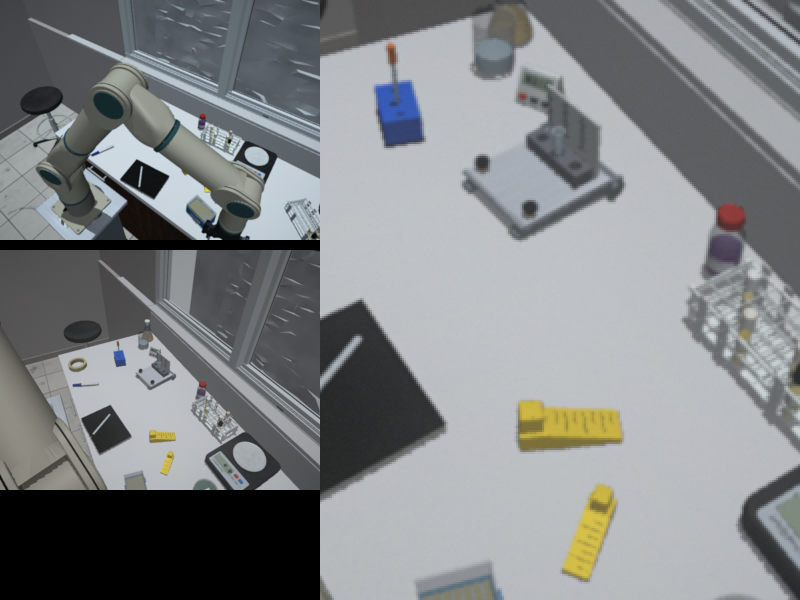

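```bash
python3 - <<'E'
from h import *
np.set_printoptions(precision=4,suppress=True)
f=grab('side'); W=cloud(f,'side'); img=f['img']; hsv=cv2.cvtColor(img,cv2.COLOR_BGR2HSV)
def rect(P,n):
    c,s,a=cv2.minAreaRect((P[:,:2]*1000).astype(np.float32)); print(n,len(P),np.array(c)/1000,s,a,'zmax',P[:,2].max())
    b=cv2.boxPoints((c,s,a)); print(b/1000)
yel=(abs(hsv[...,0].astype(int)-25)<8)&(hsv[...,1]>130)
k,l=cv2.connectedComponents(yel.astype(np.uint8))
for i in range(1,k):
    P=W[l==i]; P=P[~np.isnan(P[:,0])]; P=P[P[:,2]<.06]
    if len(P)>150:
        rect(P[P[:,2]>.003],'wedge'); H=P[P[:,2]>.032]; print('handle',np.median(H,0),len(H), np.percentile(H,98,0)); 
        print('lowctr',np.median(P[P[:,2]<.014],0))
blue=(abs(hsv[...,0].astype(int)-112)<10)&(hsv[...,1]>150)
P=W[blue]; P=P[(P[:,2]>.04)&(P[:,2]<.055)&(P[:,1]>.15)]; rect(P,'block top'); 
org=(hsv[...,0]<15)&(hsv[...,1]>140); P=W[org]; P=P[(P[:,2]>.09)&(P[:,1]>.2)&(P[:,1]<.32)]; print('cap',np.median(P,0),len(P),P.max(0))
m=(W[...,0]>.53)&(W[...,0]<.76)&(W[...,1]>-.06)&(W[...,1]<.17)
B=W[m&(W[...,2]>.020)&(W[...,2]<.036)]; rect(B,'bed'); 
A=np.c_[B[:,:2],np.ones(len(B))]; c=np.linalg.lstsq(A,B[:,2],rcond=None)[0]; print('plane',c)
K=m&(W[...,2]>.040)&(W[...,2]<.052)&(hsv[...,2]<80); k,l=cv2.connectedComponents(K.astype(np.uint8))
for i in range(1,k):
    if (l==i).sum()>8: print('knob?',(l==i).sum(),np.median(W[l==i],0))
P=W[m&(W[...,2]>.095)&(W[...,2]<.13)]; rect(P,'panel')
E
```

```text
wedge 892 [ 0.4955 -0.3077] (37.54811096191406, 107.8653793334961) 67.80975341796875 zmax 0.053049128188719874
[[ 0.4384 -0.3047]
 [ 0.5383 -0.3454]
 [ 0.5525 -0.3107]
 [ 0.4526 -0.2699]]
handle [ 0.4552 -0.2972  0.0485] 150 [ 0.4673 -0.2815  0.0523]
lowctr [ 0.5262 -0.3224  0.0108]
wedge 576 [ 0.4553 -0.422 ] (80.42193603515625, 25.251911163330078) 39.514198303222656 zmax 0.03930664948099549
[[ 0.4162 -0.4378]
 [ 0.4323 -0.4573]
 [ 0.4943 -0.4061]
 [ 0.4783 -0.3866]]
handle [ 0.4781 -0.4022  0.0369] 73 [ 0.4879 -0.3943  0.0392]
lowctr [ 0.4394 -0.4349  0.0101]
block top 299 [0.5213 0.271 ] (94.12991333007812, 52.97140884399414) 78.90126037597656 zmax 0.05089067303416239
[[0.4862 0.2299]
 [0.5382 0.2197]
 [0.5563 0.3121]
 [0.5043 0.3223]]
cap [0.5219 0.2678 0.1342] 14 [0.5242 0.2732 0.148 ]
bed 1534 [0.6437 0.0484] (162.46026611328125, 168.8671875) 14.898407936096191 zmax 0.0359137294677041
[[ 0.5434  0.1092]
 [ 0.5869 -0.054 ]
 [ 0.7439 -0.0123]
 [ 0.7004  0.1509]]
plane [0.0358 0.0132 0.004 ]
knob? 59 [0.6698 0.031  0.0433]
knob? 14 [0.5803 0.098  0.0416]
knob? 19 [ 0.5965 -0.0117  0.0422]
panel 239 [0.7009 0.0635] (7.468602657318115, 114.80719757080078) 7.340203762054443 zmax 0.1239837256665084
[[0.6899 0.1199]
 [0.7046 0.0061]
 [0.712  0.007 ]
 [0.6973 0.1209]]
```

```bash
python3 -m inch '[[-1,[-0.0277,-0.031,0],[0,0,0]],[-1,[-0.0277,-0.031,0],[0,0,0]],[-1,[-0.0277,-0.031,0],[0,0,0]],[-1,[-0.0277,-0.031,0],[0,0,0]],[-1,[-0.0277,-0.031,0],[0,0,0]],[-1,[-0.0277,-0.031,0],[0,0,0]],[-1,[-0.0277,-0.031,0],[0,0,0]],[-1,[-0.0277,-0.031,0],[0,0,0]],[-1,[-0.0277,-0.031,0],[0,0,0]],[-1,[-0.0277,-0.031,0],[0,0,0]],[-1,[-0.0277,-0.031,0],[0,0,0]],[-1,[-0.0277,-0.031,0],[0,0,0]]]'
cat > goal.py <<'E'
from h import *
import sys
np.set_printoptions(precision=4,suppress=True)
a=[float(v) for v in sys.argv[1:]]
s,p,r=tool(); M=r.as_matrix()
print('t',round(s['time_s'],2),'tcp',p,'yaw',np.degrees(np.arctan2(M[1,0],M[0,0])),'z',M[:,2],'w',round(s['grip_width'],3),'F',s['contact_force'])
if a: print('rel tool',r.inv().apply(np.array(a)-p))
E
python3 goal.py 0.522 0.268 0.25
```

```text
time_s: 2.25
tool_pos: [0.4363, -0.2249, 0.2532]
eef_rot: [0.005, 0.781, -0.624, 0.004]
contact_force: [1.4, -0.5, 0.4]
grip_width: 0.999
t 2.25 tcp [ 0.4363 -0.2249  0.2532] yaw -77.22803200526558 z [-0.0004 -0.0123 -0.9999] w 0.999 F [ 1.4494 -0.5414  0.4022]
rel tool [-0.4617 -0.1926 -0.0029]
```

```bash
python3 -m inch '[[-1,[-0.038,-0.016,0],[0,0,0]],[-1,[-0.038,-0.016,0],[0,0,0]],[-1,[-0.038,-0.016,0],[0,0,0]],[-1,[-0.038,-0.016,0],[0,0,0]],[-1,[-0.038,-0.016,0],[0,0,0]],[-1,[-0.038,-0.016,0],[0,0,0]],[-1,[-0.038,-0.016,0],[0,0,0]],[-1,[-0.038,-0.016,0],[0,0,0]],[-1,[-0.038,-0.016,0],[0,0,0]],[-1,[-0.038,-0.016,0],[0,0,0]],[-1,[-0.038,-0.016,0],[0,0,0]],[-1,[0,0,0],[0,0,0]]]'
python3 - <<'E'
from h import *
np.set_printoptions(precision=4,suppress=True)
f=grab('wrist','w1.png'); W=cloud(f,'wrist'); print(f['fovy'],np.linalg.inv(f['camera_from_world'])[:3])
hsv=cv2.cvtColor(f['img'],cv2.COLOR_BGR2HSV)
org=(hsv[...,0]<15)&(hsv[...,1]>140)
P=W[org];P=P[P[:,2]>.08]; print('cap',np.median(P,0),np.percentile(P,[5,95],axis=0),len(P))
T=P[P[:,2]>np.percentile(P[:,2],90)-.004]; print('top',T.mean(0),T.min(0),T.max(0))
for n in ['tube_cap','vial_mouth','stand']:
    for d in env.trace('wrist',n)[:2]:
        P=W[d['mask']];P=P[~np.isnan(P[:,0])]; print(n,d['conf'],d['extent'],np.median(P,0))
E
python3 goal.py 0.522 0.268 0.25
```

```text
time_s: 3.25
tool_pos: [0.5189, 0.2369, 0.2509]
eef_rot: [-0.002, 0.785, -0.62, 0.008]
contact_force: [0.1, 1.2, -1.1]
grip_width: 0.997
65.70646984690485 [[ 0.2324 -0.9362 -0.2636  0.5887]
 [-0.9726 -0.2214 -0.0713  0.2547]
 [ 0.0084  0.2729 -0.962   0.3685]]
cap [0.5225 0.2717 0.1437] [[0.5175 0.2671 0.1417]
 [0.5269 0.2759 0.1449]] 254
top [0.5222 0.2712 0.1444] [0.5163 0.1812 0.1413] [0.5356 0.277  0.3162]
tube_cap 0.8 [249.2, 208.1, 30.3, 41.1] [0.5243 0.2715 0.1377]
vial_mouth 0.88 [441.3, 61.1, 179.9, 163.6] [0.6471 0.0692 0.0268]
stand 0.68 [435.5, 47.2, 183.3, 180.6] [0.6519 0.0746 0.0266]
stand 0.18 [620.0, 313.1, 19.4, 42.4] [ 0.4634 -0.2781  0.0151]
t 3.45 tcp [0.519  0.2245 0.2507] yaw -77.27303631998191 z [ 0.0122 -0.0153 -0.9998] w 0.996 F [-0.1494 -1.3652 -0.843 ]
rel tool [-0.0417 -0.0125  0.    ]
```

View pics/w1.png

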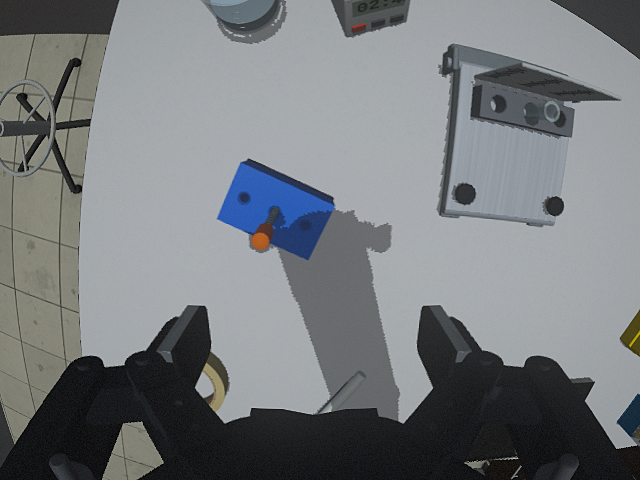

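```bash
cat > goal.py <<'E'
# usage: x y z yaw_deg [zx zy : desired tool-z horizontal parts]
from h import *
import sys
np.set_printoptions(precision=4,suppress=True)
a=[float(v) for v in sys.argv[1:]]
s,p,r=tool(); M=r.as_matrix()
print('t',round(s['time_s'],2),'tcp',p,'yaw',np.degrees(np.arctan2(M[1,0],M[0,0])),'z',M[:,2],'w',round(s['grip_width'],3),'F',s['contact_force'])
if len(a)>2:
    print('shift tool',r.inv().apply(np.array(a[:3])-p))
if len(a)>3:
    zx,zy=(a[4:6] if len(a)>5 else (0,0)); z=np.array([zx,zy,-np.sqrt(1-zx*zx-zy*zy)])
    y=np.radians(a[3]); x=np.array([np.cos(y),np.sin(y),0]); x-=z*(x@z); x/=np.linalg.norm(x)
    D=R.from_matrix(np.c_[x,np.cross(z,x),z]); print('turn tool',(r.inv()*D).as_rotvec())
E
python3 -m inch '[[-1,[-0.034,-0.0125,0.02],[-0.0085,-0.0176,0]],[-1,[0,0,0.03],[0,0,0]],[-1,[0,0,0],[0,0,0]],[-1,[0,0,0],[0,0,0]]]'
python3 goal.py 0.5225 0.2715 0.137 -78
```

```text
time_s: 3.78
tool_pos: [0.5274, 0.2522, 0.2016]
eef_rot: [-0.001, 0.777, -0.63, 0.002]
contact_force: [-0.4, 0.6, 1.1]
grip_width: 1.003
t 3.78 tcp [0.5274 0.2522 0.2016] yaw -78.05668504275313 z [ 0.0046 -0.0018 -1.    ] w 1.003 F [-0.4353  0.5896  1.1004]
shift tool [-0.0201  0.0011  0.0645]
turn tool [-0.0041 -0.0027 -0.001 ]
```

```bash
python3 -m inch '[[-1,[-0.02,0.001,0],[-0.004,-0.0027,0]],[-1,[0,0,0],[0,0,0]],[-1,[0,0,0],[0,0,0]]]'
python3 - <<'E'
from h import *
np.set_printoptions(precision=4,suppress=True)
f=grab('wrist'); W=cloud(f,'wrist')
hsv=cv2.cvtColor(f['img'],cv2.COLOR_BGR2HSV)
org=(hsv[...,0]<15)&(hsv[...,1]>140)
P=W[org];P=P[(P[:,2]>.138)&(P[:,2]<.152)]; print('captop',P.mean(0),np.percentile(P,[2,98],axis=0),len(P))
E
python3 goal.py 0.5225 0.2715 0.137 -78
```

```text
time_s: 4.03
tool_pos: [0.5243, 0.2659, 0.2046]
eef_rot: [0.0, 0.774, -0.633, 0.001]
contact_force: [0.4, -0.2, 0.8]
grip_width: 1.002
captop [0.5224 0.2723 0.1437] [[0.5168 0.2674 0.1414]
 [0.5272 0.2771 0.1454]] 340
t 4.08 tcp [0.5243 0.2668 0.2049] yaw -78.53604787668132 z [ 0.0025 -0.0008 -1.    ] w 0.998 F [-0.2147  0.1617  0.2701]
shift tool [-0.0051  0.001   0.0679]
turn tool [-0.0023 -0.0013 -0.0094]
```

```bash
python3 -m inch '[[-1,[-0.0055,0.001,0.02],[0,0,0]],[-1,[0,0,0.025],[0,0,0]],[-1,[0,0,0.02],[0,0,0]],[-1,[0,0,0],[0,0,0]],[-1,[0,0,0],[0,0,0]]]' 40
python3 goal.py 0.5225 0.272 0.137 -78
```

```text
time_s: 4.5
tool_pos: [0.5276, 0.269, 0.1454]
eef_rot: [-0.006, 0.772, -0.635, 0.004]
contact_force: [0.4, 0.3, -0.2]
grip_width: 0.998
t 4.5 tcp [0.5276 0.269  0.1454] yaw -78.90524224634349 z [ 0.014   0.0034 -0.9999] w 0.998 F [ 0.4287  0.34   -0.1862]
shift tool [-0.0039  0.0045  0.0083]
turn tool [-0.0144  0.0006 -0.0158]
```

```bash
python3 -m inch '[[-1,[-0.004,0.0045,0.008],[-0.0144,0,-0.015]],[-1,[0,0,0],[0,0,0]],[-1,[0,0,0],[0,0,0]]]'
python3 goal.py 0.5225 0.272 0.137 -78
```

```text
time_s: 4.75
tool_pos: [0.524, 0.2718, 0.1402]
eef_rot: [-0.002, 0.777, -0.63, 0.0]
contact_force: [-0.9, -0.4, 0.4]
grip_width: 1.003
t 4.75 tcp [0.524  0.2718 0.1402] yaw -78.06988998339378 z [ 0.0026  0.0019 -1.    ] w 1.003 F [-0.8905 -0.3788  0.4083]
shift tool [-0.0005  0.0014  0.0032]
turn tool [-0.0029  0.0013 -0.0012]
```

```bash
python3 -m inch '[[0.2,[-0.0005,0.0015,0.003],[-0.003,0,0]],[0.6,[0,0,0],[0,0,0]],[0.8,[0,0,0],[0,0,0]],[1,[0,0,0],[0,0,0]],[1,[0,0,0],[0,0,0]],[1,[0,0,0],[0,0,0]],[1,[0,0,0],[0,0,0]],[1,[0,0,0],[0,0,0]],[1,[0,0,0],[0,0,0]]]' 40
python3 goal.py 0.5225 0.272 0.137 -78
```

```text
time_s: 5.5
tool_pos: [0.5236, 0.2728, 0.1396]
eef_rot: [-0.002, 0.777, -0.63, 0.0]
contact_force: [0.3, 0.0, 0.8]
grip_width: 0.124
t 5.5 tcp [0.5236 0.2728 0.1396] yaw -78.05824327169086 z [ 0.0033  0.0034 -1.    ] w 0.124 F [0.3187 0.0159 0.8027]
shift tool [0.0005 0.0013 0.0026]
turn tool [-0.004   0.0026 -0.001 ]
```

```bash
python3 -m inch '[[1,[0,0,-0.02],[0,0,0]],[1,[0,0,-0.025],[0,0,0]],[1,[0,0,-0.03],[0,0,0]],[1,[0,0,-0.03],[0,0,0]],[1,[0,0,-0.03],[0,0,0]],[1,[0,0,0],[0,0,0]],[1,[0,0,0],[0,0,0]]]'
python3 - <<'E'
from h import *
np.set_printoptions(precision=4,suppress=True)
# stand geometry from all cameras
for c in ['wrist','side']:
    f=grab(c,c+'2.png'); W=cloud(f,c)
    m=(W[...,0]>.53)&(W[...,0]<.78)&(W[...,1]>-.06)&(W[...,1]<.17)
    B=W[m&(W[...,2]>.020)&(W[...,2]<.040)]
    g=cv2.cvtColor(f['img'],cv2.COLOR_BGR2GRAY)
    K=m&(W[...,2]>.036)&(W[...,2]<.052)&(g<60); k,l=cv2.connectedComponents(K.astype(np.uint8))
    for i in range(1,k):
        if (l==i).sum()>15: print(c,'knob?',(l==i).sum(),W[l==i].mean(0),np.argwhere(l==i).mean(0))
    P=W[m&(W[...,2]>.105)&(W[...,2]<.13)]; print('panel',cv2.minAreaRect((P[:,:2]*1000).astype(np.float32)),P[:,2].max(),len(P))
    q=W[m]; print('xyrange',np.percentile(q[q[:,2]>.006],[1,99],axis=0))
E
python3 goal.py
```

```text
time_s: 6.08
tool_pos: [0.5231, 0.2723, 0.2786]
eef_rot: [-0.001, 0.777, -0.63, -0.0]
contact_force: [-0.6, 0.4, -0.6]
grip_width: 0.124
wrist knob? 160 [0.6692 0.1163 0.0427] [110.3312 495.7937]
wrist knob? 95 [0.6752 0.0915 0.0426] [112.4842 516.6316]
wrist knob? 60 [0.6851 0.0175 0.044 ] [126.4167 571.    ]
wrist knob? 251 [0.5807 0.1035 0.0401] [195.7809 485.239 ]
wrist knob? 185 [ 0.5988 -0.0063  0.0398] [204.6919 565.9568]
panel ((699.8869018554688, 65.3600845336914), (5.169348239898682, 112.27831268310547), 9.376485824584961) 0.12243132326875472 678
xyrange [[ 0.562  -0.0138  0.0073]
 [ 0.7391  0.1451  0.1203]]
side knob? 17 [ 0.597  -0.0123  0.0407] [263.4706 304.3529]
panel ((701.3681030273438, 63.59935760498047), (7.3217926025390625, 111.17819213867188), 9.347440719604492) 0.12570917184269104 161
xyrange [[ 0.5602 -0.0224  0.0068]
 [ 0.7388  0.1194  0.1209]]
t 6.18 tcp [0.5231 0.2723 0.2778] yaw -78.04692562827022 z [ 0.0009  0.0021 -1.    ] w 0.123 F [-0.2199 -0.3036 -0.3936]
```

View pics/wrist2.png

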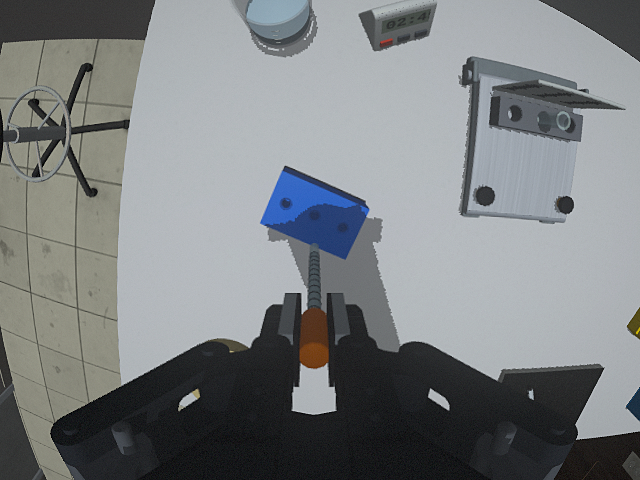

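```bash
python3 -m inch '[[1,[0.03,-0.006,-0.002],[0,0,0]],[1,[0.038,-0.007,-0.002],[0,0,0]],[1,[0.038,-0.007,-0.002],[0,0,0]],[1,[0.038,-0.007,-0.002],[0,0,0]],[1,[0.038,-0.007,-0.002],[0,0,0]],[1,[0.03,-0.006,0],[0,0,0]],[1,[0.01,0,0],[0,0,0]],[1,[0,0,0],[0,0,0]],[1,[0,0,0],[0,0,0]]]'
python3 goal.py 0.61 0.06 0.285 -80.6 0.0345 0.0057
```

```text
time_s: 6.93
tool_pos: [0.605, 0.0574, 0.2719]
eef_rot: [0.008, 0.779, -0.626, -0.009]
contact_force: [-0.6, 1.0, 0.9]
grip_width: 0.122
t 6.93 tcp [0.605  0.0574 0.2719] yaw -77.5697690069593 z [-0.0237 -0.001  -0.9997] w 0.122 F [-0.5904  0.9522  0.8719]
shift tool [-0.0015 -0.0051 -0.0132]
turn tool [0.0584 0.0044 0.0529]
```

```bash
python3 -m inch '[[1,[0,-0.005,-0.013],[0.0584,0.0044,0.053]],[1,[0,0,0],[0,0,0]],[1,[0,0,0],[0,0,0]],[1,[0,0,0],[0,0,0]]]'
python3 - <<'E'
from h import *
np.set_printoptions(precision=4,suppress=True)
f=grab('wrist','w3.png'); W=cloud(f,'wrist')
xs=np.array([.9866,.1633]); ys=np.array([-.1633,.9866])
m=(W[...,0]>.53)&(W[...,0]<.78)&(W[...,1]>-.06)&(W[...,1]<.17)
g=cv2.cvtColor(f['img'],cv2.COLOR_BGR2GRAY)
K=m&(W[...,2]>.036)&(W[...,2]<.052)&(g<60); k,l=cv2.connectedComponents(K.astype(np.uint8))
for i in range(1,k):
    if (l==i).sum()>40: print('knob?',(l==i).sum(),W[l==i].mean(0),np.argwhere(l==i).mean(0))
for lo,hi in [(.05,.06),(.06,.07),(.07,.08),(.08,.09),(.09,.1)]:
    q=m&(W[...,2]>lo)&(W[...,2]<hi); P=W[q]
    if len(P): print(lo,len(P),np.median(P,0),P.min(0),P.max(0))
for n in ['vial_mouth','front_bar','tube']:
    for d in env.search_frame('wrist',n)[:2]: print(n,d)
z=f['img']; 
E
python3 goal.py 0.61 0.06 0.285 -80.6 0.0345 0.0057
```

```text
time_s: 7.27
tool_pos: [0.6066, 0.066, 0.2814]
eef_rot: [-0.012, 0.765, -0.643, 0.007]
contact_force: [-0.3, 0.2, -1.1]
grip_width: 0.125
knob? 289 [0.5815 0.1014 0.0404] [237.6125 275.8651]
knob? 273 [ 0.5992 -0.0078  0.0404] [239.0769 385.7839]
0.05 1169 [0.6836 0.063  0.0505] [0.6546 0.0055 0.05  ] [0.7077 0.1224 0.0598]
0.06 55 [0.6951 0.088  0.0641] [0.6727 0.0113 0.0602] [0.709  0.1105 0.0699]
0.07 68 [0.6904 0.0616 0.0777] [0.6715 0.0378 0.0702] [0.7037 0.1188 0.0799]
0.08 294 [0.6784 0.0604 0.0853] [0.6675 0.0232 0.0802] [0.7059 0.106  0.0899]
0.09 58 [0.6993 0.0601 0.0936] [0.6917 0.0107 0.0901] [0.708  0.1076 0.0995]
vial_mouth {'extent': [261.9, 109.3, 150.6, 150.3], 'conf': 0.79}
front_bar {'extent': [258.0, 108.3, 151.9, 150.7], 'conf': 0.91}
front_bar {'extent': [526.0, 302.8, 58.8, 82.2], 'conf': 0.17}
tube {'extent': [300.7, 244.7, 26.6, 124.6], 'conf': 0.68}
t 7.47 tcp [0.6071 0.0646 0.2813] yaw -80.22921532063809 z [ 0.0272  0.0086 -0.9996] w 0.122 F [ 0.0972 -0.2157 -0.5258]
shift tool [ 0.005  -0.0021 -0.0037]
turn tool [0.0067 0.0041 0.0063]
```

View pics/w3.png

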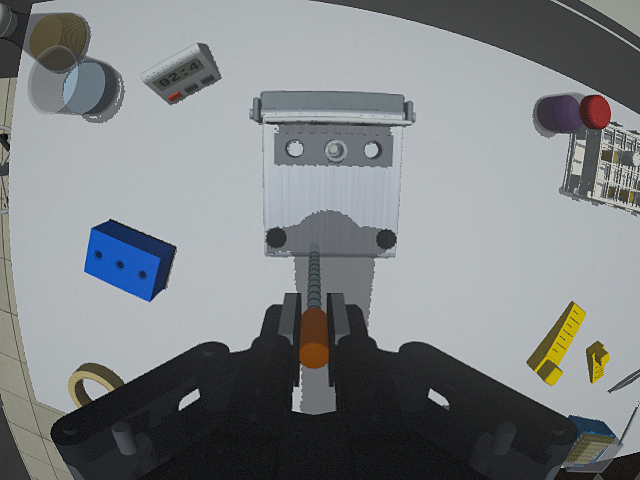

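```bash
cat > vial.py <<'E'
from h import *
np.set_printoptions(precision=4,suppress=True)
f=grab('wrist','w4.png'); W=cloud(f,'wrist'); s,p,r=tool()
d=np.hypot(W[...,0]-.678,W[...,1]-.0605)
P=W[(d<.013)&(W[...,2]>.078)&(W[...,2]<.095)]
print('ring',len(P),P.mean(0),(np.percentile(P,1,axis=0)+np.percentile(P,99,axis=0))/2,np.percentile(P,[1,99],axis=0))
A=np.c_[2*P[:,:2],np.ones(len(P))]; c=np.linalg.lstsq(A,(P[:,:2]**2).sum(1),rcond=None)[0]; print('circ',c[:2],np.sqrt(c[2]+c[:2]@c[:2]))
for z in (.1336,.1196,.1036): print('tube exp px',z,proj(f,'wrist',p+r.apply([0,0,z])))
u,v=proj(f,'wrist',P.mean(0)); print('ring px',u,v)
tip=p+r.apply([0,0,.1336]); print('tip',tip)
im=f['img']; a=cv2.resize(im[int(v)-40:int(v)+40,int(u)-50:int(u)+50],(400,320),interpolation=3)
t=cv2.resize(im[230:330,265:365],(400,400),interpolation=3); o=np.zeros((400,800,3),np.uint8); o[:320,:400]=a;o[:,400:]=t; cv2.imwrite('pics/c4.png',o); print('crop origins',int(u)-50,int(v)-40)
E
python3 vial.py
```

```text
ring 284 [0.6767 0.0607 0.0844] [0.6768 0.0608 0.083 ] [[0.6681 0.052  0.0787]
 [0.6855 0.0696 0.0873]]
circ [0.6768 0.0608] 0.007352556720268815
tube exp px 0.1336 [314.5986 243.3806]
tube exp px 0.1196 [314.6309 249.3139]
tube exp px 0.1036 [314.6722 256.9314]
ring px 333.50280018449536 150.42916942329168
tip [0.6109 0.0653 0.1478]
crop origins 283 110
```

View pics/c4.png

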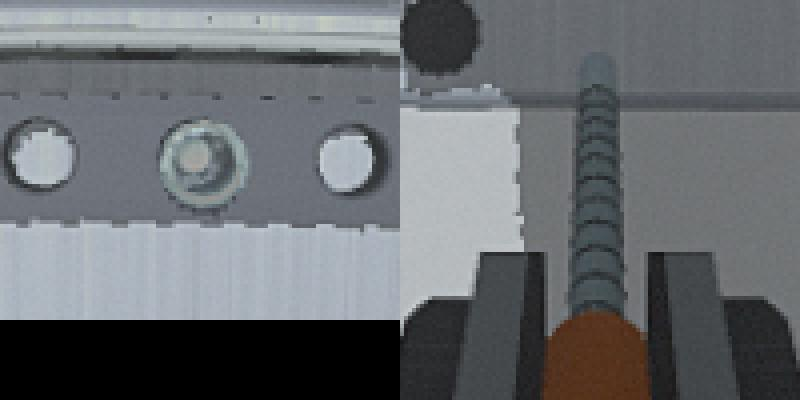

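```bash
python3 goal.py 0.6715 0.0598 0.27 -80.6 0.0345 0.0057
```

```text
t 7.52 tcp [0.6072 0.0642 0.2813] yaw -80.26901099631355 z [ 0.0274  0.0084 -0.9996] w 0.119 F [-0.5261 -0.9804  0.1835]
shift tool [ 0.0152 -0.0623  0.0131]
turn tool [0.0066 0.0039 0.0057]
```

```bash
python3 -m inch '[[1,[0.005,-0.02,0.003],[0.0066,0.004,0.0057]],[1,[0.005,-0.022,0.004],[0,0,0]],[1,[0.005,-0.02,0.006],[0,0,0]],[1,[0,0,0],[0,0,0]],[1,[0,0,0],[0,0,0]]]'
python3 goal.py 0.6715 0.0598 0.245 -80.6 0.0345 0.0057
```

```text
time_s: 7.93
tool_pos: [0.6728, 0.0596, 0.2693]
eef_rot: [-0.012, 0.763, -0.646, 0.011]
contact_force: [-0.2, -0.5, 0.4]
grip_width: 0.123
t 7.93 tcp [0.6728 0.0596 0.2693] yaw -80.54152326796928 z [ 0.0326  0.0051 -0.9995] w 0.123 F [-0.2031 -0.4732  0.3524]
shift tool [-0.0004  0.0021  0.0243]
turn tool [ 0.002  -0.0003  0.001 ]
```

```bash
python3 -m inch '[[1,[-0.0004,0.002,0.024],[0.002,0,0.001]],[1,[0,0,0],[0,0,0]],[1,[0,0,0],[0,0,0]]]'
sed -i 's/265:365/265:365/' vial.py; python3 vial.py
python3 goal.py 0.6715 0.0598 0.23 -80.6 0.0345 0.0057
```

```text
time_s: 8.18
tool_pos: [0.6711, 0.0596, 0.2455]
eef_rot: [-0.013, 0.763, -0.647, 0.011]
contact_force: [-0.5, -0.9, 0.9]
grip_width: 0.125
ring 310 [0.6763 0.0606 0.0843] [0.6769 0.0605 0.0827] [[0.6685 0.0516 0.0782]
 [0.6853 0.0694 0.0872]]
circ [0.6773 0.0608] 0.007280658103452042
tube exp px 0.1336 [313.7548 244.6656]
tube exp px 0.1196 [313.749 250.601]
tube exp px 0.1036 [313.7416 258.2175]
ring px 313.71890561828957 233.74283681039913
tip [0.6746 0.0603 0.1113]
crop origins 263 193
t 8.23 tcp [0.6702 0.0596 0.2448] yaw -80.5992609732349 z [ 0.0326  0.0053 -0.9995] w 0.124 F [-0.8553  1.362  -0.4359]
shift tool [ 0.     -0.0008  0.0149]
turn tool [ 0.0019 -0.0001  0.    ]
```

View pics/c4.png

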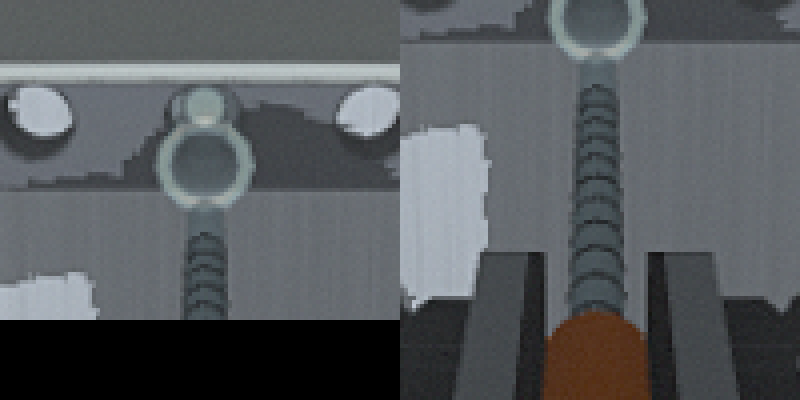

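```bash
python3 -m inch '[[1,[0,-0.0012,0.01],[0.002,0,0]],[1,[0,0,0.012],[0,0,0]],[1,[0,0,0.01],[0,0,0]],[1,[0,0,0],[0,0,0]]]'
python3 goal.py 0.6725 0.0601 0.2 -80.6 0.0345 0.0057
```

```text
time_s: 8.57
tool_pos: [0.6732, 0.0604, 0.2134]
eef_rot: [-0.015, 0.763, -0.646, 0.013]
contact_force: [-0.1, 0.3, -0.7]
grip_width: 0.125
t 8.57 tcp [0.6732 0.0604 0.2134] yaw -80.57224961490449 z [ 0.0387  0.0063 -0.9992] w 0.125 F [-0.0532  0.3131 -0.6789]
shift tool [0.0002 0.0013 0.0133]
turn tool [-0.0042 -0.0001  0.0005]
```

```bash
python3 -m inch '[[1,[0,0.0008,0.008],[-0.004,0,0]],[1,[0,0,0.009],[0,0,0]],[1,[0,0,0],[0,0,0]]]'
python3 goal.py 0.6735 0.0603 0.19 -80.6 0.0345 0.0057
```

```text
time_s: 8.82
tool_pos: [0.6732, 0.0604, 0.1944]
eef_rot: [-0.013, 0.763, -0.646, 0.011]
contact_force: [0.3, 0.7, -1.2]
grip_width: 0.122
t 8.82 tcp [0.6732 0.0604 0.1944] yaw -80.56947409645454 z [ 0.0345  0.0056 -0.9994] w 0.122 F [ 0.2957  0.6731 -1.1886]
shift tool [ 0.0002 -0.0002  0.0044]
turn tool [ 0.     -0.0001  0.0005]
```

```bash
python3 -m inch '[[1,[0,0,0.009],[0,0,0]],[1,[0,0,0.009],[0,0,0]],[1,[0,0,0],[0,0,0]]]'
python3 goal.py 0.674 0.0603 0.167 -80.6 0.0345 0.0057
```

```text
time_s: 9.07
tool_pos: [0.6741, 0.0606, 0.1744]
eef_rot: [-0.013, 0.763, -0.646, 0.011]
contact_force: [0.9, -0.0, -1.1]
grip_width: 0.123
t 9.07 tcp [0.6741 0.0606 0.1744] yaw -80.5659866027409 z [ 0.0348  0.0056 -0.9994] w 0.123 F [ 0.8624 -0.0067 -1.1282]
shift tool [0.0003 0.0004 0.0074]
turn tool [-0.0003 -0.0001  0.0006]
```

Tip is now about 0.041; the floor is expected at 0.032–0.034. Small steps, watching force.

```bash
python3 -m inch '[[1,[0,0,0.003],[0,0,0]],[1,[0,0,0.002],[0,0,0]],[1,[0,0,0],[0,0,0]]]'; python3 -m inch '[[1,[0,0,0.002],[0,0,0]],[1,[0,0,0],[0,0,0]]]';python3 -m inch '[[1,[0,0,0.0015],[0,0,0]],[1,[0,0,0],[0,0,0]]]'
python3 goal.py 0.674 0.0603 0.167 -80.6 0.0345 0.0057
```

```text
time_s: 9.32
tool_pos: [0.6745, 0.0606, 0.1684]
eef_rot: [-0.013, 0.763, -0.646, 0.011]
contact_force: [0.6, 0.5, -0.3]
grip_width: 0.124
time_s: 9.48
tool_pos: [0.6754, 0.0607, 0.1676]
eef_rot: [-0.014, 0.763, -0.647, 0.012]
contact_force: [0.1, 0.2, 0.7]
grip_width: 0.123
time_s: 9.65
tool_pos: [0.6763, 0.0608, 0.1677]
eef_rot: [-0.015, 0.763, -0.647, 0.013]
contact_force: [0.5, -0.1, -1.2]
grip_width: 0.123
t 9.65 tcp [0.6763 0.0608 0.1677] yaw -80.57898722088795 z [ 0.0396  0.0062 -0.9992] w 0.123 F [ 0.499  -0.088  -1.1573]
shift tool [0.0001 0.0024 0.0006]
turn tool [-0.0051 -0.0003  0.0004]
```

```bash
python3 -m inch '[[1,[0,0.002,0.004],[-0.005,0,0]],[1,[0,0,0],[0,0,0]]]';python3 -m inch '[[1,[0,0.001,0.004],[0,0,0]]]'
python3 goal.py 0.674 0.0603 0.167 -80.6 0.0345 0.0057
```

```text
time_s: 9.82
tool_pos: [0.6775, 0.0608, 0.1679]
eef_rot: [-0.016, 0.763, -0.647, 0.014]
contact_force: [-1.1, -1.1, -1.1]
grip_width: 0.125
time_s: 9.9
tool_pos: [0.6781, 0.0609, 0.1668]
eef_rot: [-0.018, 0.763, -0.647, 0.016]
contact_force: [-6.3, -0.5, 31.7]
grip_width: 0.124
t 9.9 tcp [0.6781 0.0609 0.1668] yaw -80.5929036667496 z [ 0.0466  0.0069 -0.9989] w 0.124 F [-6.2834 -0.4615 31.7318]
shift tool [-0.0001  0.0042 -0.0004]
turn tool [-0.0122 -0.0007  0.0002]
```

```bash
python3 -m inch '[[1,[0,0.004,-0.0005],[-0.012,0,0]],[1,[0,0,0],[0,0,0]]]'
python3 goal.py 0.6745 0.0605 0.1675 -80.6 0.0345 0.0057
```

```text
time_s: 10.07
tool_pos: [0.6747, 0.0603, 0.1684]
eef_rot: [-0.014, 0.763, -0.647, 0.012]
contact_force: [0.3, 0.3, -0.4]
grip_width: 0.128
t 10.07 tcp [0.6747 0.0603 0.1684] yaw -80.59534381696733 z [ 0.037   0.0053 -0.9993] w 0.128 F [ 0.3191  0.282  -0.4411]
shift tool [-0.0002  0.0002  0.0009]
turn tool [-0.0024 -0.0008  0.0001]
```

```bash
python3 -m inch '[[1,[0,0,0.001],[-0.002,0,0]],[0.7,[0,0,0],[0,0,0]],[0.4,[0,0,0],[0,0,0]],[0.2,[0,0,0],[0,0,0]],[0.0,[0,0,0],[0,0,0]],[-0.2,[0,0,0],[0,0,0]],[-0.2,[0,0,0],[0,0,0]],[-0.2,[0,0,-0.02],[0,0,0]],[-0.2,[0,0,-0.03],[0,0,0]],[-0.2,[0,0,-0.03],[0,0,0]],[-0.2,[0,0,0],[0,0,0]]]'
python3 - <<'E'
from h import *
np.set_printoptions(precision=4,suppress=True)
for c in ['wrist','side']:
    f=grab(c,c+'5.png'); W=cloud(f,c)
    hsv=cv2.cvtColor(f['img'],cv2.COLOR_BGR2HSV)
    org=(hsv[...,0]<15)&(hsv[...,1]>140)
    P=W[org]; P=P[(np.hypot(P[:,0]-.675,P[:,1]-.06)<.03)&(P[:,2]>.1)]; print(c,'cap',len(P),P.mean(0),np.percentile(P,[2,98],axis=0))
E
python3 goal.py
```

```text
time_s: 10.98
tool_pos: [0.669, 0.0595, 0.2434]
eef_rot: [-0.009, 0.763, -0.647, 0.008]
contact_force: [0.2, -0.3, 0.5]
grip_width: 0.602
wrist cap 565 [0.6751 0.0606 0.1656] [[0.6682 0.0552 0.1454]
 [0.679  0.0656 0.1728]]
side cap 16 [0.6719 0.0555 0.1609] [[0.6701 0.0526 0.1485]
 [0.674  0.0581 0.1709]]
t 11.08 tcp [0.6665 0.0593 0.2387] yaw -80.5783195396082 z [ 0.016   0.0027 -0.9999] w 0.599 F [-0.0896  0.6296 -0.3431]
```

```bash
python3 -m inch '[[-1,[0.02,0.017,-0.01],[0,0,0]],[-1,[0.0284,0.0241,0],[0,0,0]],[-1,[0.0284,0.0241,0],[0,0,0]],[-1,[0.0284,0.0241,0],[0,0,0]],[-1,[0.0284,0.0241,0],[0,0,0]],[-1,[0.0284,0.0241,0],[0,0,0]],[-1,[0.0284,0.0241,0],[0,0,0]],[-1,[0.0284,0.0241,0],[0,0,0]],[-1,[0.0284,0.0241,0],[0,0,0]],[-1,[0.02,0.017,0],[0,0,0]],[-1,[0.01,0.008,0],[0,0,0]],[-1,[0,0,0],[0,0,0]]]'
python3 -m inch '[[-1,[0,0,0],[0,0,0.11]],[-1,[0,0,0],[0,0,0.11]],[-1,[0,0,0],[0,0,0.11]],[-1,[0,0,0],[0,0,0.11]],[-1,[0,0,0],[0,0,0.11]],[-1,[0,0,0],[0,0,0]],[-1,[0,0,0],[0,0,0]]]'
cat > wedge.py <<'E'
from h import *
import sys
np.set_printoptions(precision=4,suppress=True)
f=grab(sys.argv[1],'wd.png'); W=cloud(f,sys.argv[1]); hsv=cv2.cvtColor(f['img'],cv2.COLOR_BGR2HSV)
yel=((abs(hsv[...,0].astype(int)-25)<8)&(hsv[...,1]>120)).astype(np.uint8)
yel=cv2.morphologyEx(yel,cv2.MORPH_CLOSE,np.ones((5,5)))
k,l=cv2.connectedComponents(yel)
for i in range(1,k):
    P=W[l==i]; P=P[~np.isnan(P[:,0])]; P=P[(P[:,2]<.06)&(P[:,2]>.004)]
    if len(P)<200 or P[:,2].max()<.045: continue
    c,s,a=cv2.minAreaRect((P[:,:2]*1000).astype(np.float32)); b=cv2.boxPoints((c,s,a))/1000; print('rect',np.array(c)/1000,s,a)
    H=P[P[:,2]>.046]; (hc,hs,ha)=cv2.minAreaRect((H[:,:2]*1000).astype(np.float32)); hc=np.array(hc)/1000; print('handle top',hc,hs,ha,H[:,2].mean())
    S=P[(P[:,2]<.024)&(P[:,2]>.009)]
    e0,e1=b[1]-b[0],b[2]-b[1]; d=e0 if np.linalg.norm(e0)>np.linalg.norm(e1) else e1; d/=np.linalg.norm(d)
    if d@(S[:,:2].mean(0)-hc)<0: d=-d
    v=S[:,:2].mean(0)-hc
    n=np.array([-d[1],d[0]]); print('yaw rect',np.degrees(np.arctan2(d[1],d[0])),'yaw slope',np.degrees(np.arctan2(v[1],v[0])),'extent along from handle ctr',((P[:,:2]-hc)@d).min(),((P[:,:2]-hc)@d).max(),'lateral',np.percentile((P[:,:2]-hc)@n,[1,99]), 'nose', hc+d*((P[:,:2]-hc)@d).max())
E
python3 wedge.py wrist; python3 goal.py 0.456 -0.2917 0.038 -112.2
```

```text
time_s: 12.08
tool_pos: [0.4636, -0.2604, 0.2276]
eef_rot: [-0.002, 0.765, -0.644, -0.008]
contact_force: [1.0, -0.8, 1.0]
grip_width: 1.002
time_s: 12.67
tool_pos: [0.4629, -0.2529, 0.2208]
eef_rot: [-0.002, -0.553, 0.833, 0.014]
contact_force: [0.1, 0.0, -0.1]
grip_width: 1.0
rect [ 0.4956 -0.3069] (36.30357360839844, 109.1849365234375) 68.1002426147461
handle top [ 0.4566 -0.291 ] (23.731590270996094, 24.962371826171875) 67.00132751464844 0.04871270491963973
yaw rect -21.899773 yaw slope -21.5875419902436 extent along from handle ctr -0.012456685438258057 0.09672825433554973 lateral [-0.0175  0.0177] nose [ 0.5463 -0.3271]
t 12.72 tcp [ 0.463  -0.2527  0.2207] yaw -112.84345731788927 z [-0.0194  0.0218 -0.9996] w 1.0 F [-0.601   1.2335  0.4884]
shift tool [ 0.041  -0.0135  0.182 ]
turn tool [ 0.0263  0.0127 -0.0111]
```

View pics/wd.png

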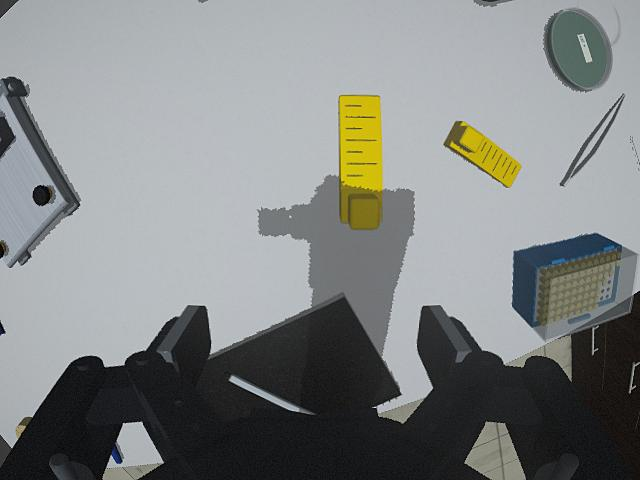

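```bash
python3 -m inch '[[-1,[0.02,-0.007,0.02],[0.0263,0.0127,-0.018]],[-1,[0.02,-0.007,0.03],[0,0,0]],[-1,[0,0,0.03],[0,0,0]],[-1,[0,0,0],[0,0,0]],[-1,[0,0,0],[0,0,0]]]'
python3 goal.py 0.4566 -0.291 0.037 -111.8
```

```text
time_s: 13.13
tool_pos: [0.4645, -0.2932, 0.1386]
eef_rot: [0.003, -0.568, 0.823, -0.002]
contact_force: [1.0, 0.5, 0.6]
grip_width: 1.0
t 13.13 tcp [ 0.4645 -0.2932  0.1386] yaw -110.71443058091566 z [ 0.0064  0.     -1.    ] w 1.0 F [0.9809 0.468  0.6127]
shift tool [0.001  0.0088 0.1016]
turn tool [-0.006   0.0024  0.0189]
```

```bash
python3 -m inch '[[-1,[0.001,0.009,0.025],[-0.006,0.0024,0.019]],[-1,[0,0,0.03],[0,0,0]],[-1,[0,0,0.02],[0,0,0]],[-1,[0,0,0],[0,0,0]],[-1,[0,0,0],[0,0,0]]]'
python3 goal.py 0.4566 -0.291 0.037 -111.8
```

```text
time_s: 13.55
tool_pos: [0.4616, -0.2904, 0.0685]
eef_rot: [0.004, -0.564, 0.826, -0.004]
contact_force: [-0.1, 0.3, 0.3]
grip_width: 1.002
t 13.55 tcp [ 0.4616 -0.2904  0.0685] yaw -111.34912225805896 z [ 0.0101 -0.0023 -0.9999] w 1.002 F [-0.0666  0.2622  0.3072]
shift tool [0.0024 0.0048 0.0314]
turn tool [-0.0103  0.0016  0.0079]
```

```bash
python3 -m inch '[[-1,[0.0015,0.005,0.015],[-0.0103,0.0016,0.008]],[-1,[0,0.002,0.015],[0,0,0]],[-1,[0,0,0],[0,0,0]],[-1,[0,0,0],[0,0,0]]]'
python3 goal.py 0.4566 -0.291 0.037 -111.8
```

```text
time_s: 13.88
tool_pos: [0.4587, -0.2903, 0.043]
eef_rot: [0.002, -0.561, 0.828, -0.004]
contact_force: [0.8, 0.4, -0.3]
grip_width: 0.999
t 13.88 tcp [ 0.4587 -0.2903  0.043 ] yaw -111.69010627290857 z [ 0.0079 -0.004  -1.    ] w 0.999 F [ 0.7981  0.4115 -0.3481]
shift tool [0.0014 0.0017 0.006 ]
turn tool [-0.0088 -0.0008  0.0019]
```

```bash
python3 -m inch '[[-1,[0.001,0.0015,0.006],[-0.009,-0.001,0.002]],[-1,[0,0,0],[0,0,0]],[-0.3,[0,0,0],[0,0,0]],[0.2,[0,0,0],[0,0,0]],[0.5,[0,0,0],[0,0,0]],[1,[0,0,0],[0,0,0]],[1,[0,0,0],[0,0,0]],[1,[0,0,0],[0,0,0]],[1,[0,0,0],[0,0,0]],[1,[0,0,0],[0,0,0]]]' 80
python3 goal.py 0.4566 -0.291 0.037 -111.8
```

```text
time_s: 14.72
tool_pos: [0.459, -0.2921, 0.0408]
eef_rot: [0.001, -0.561, 0.828, -0.002]
contact_force: [0.2, 0.1, -1.2]
grip_width: 0.397
t 14.72 tcp [ 0.459  -0.2921  0.0408] yaw -111.81279280227727 z [ 0.0043 -0.0024 -1.    ] w 0.397 F [ 0.1617  0.1329 -1.2375]
shift tool [-0.0001  0.0027  0.0038]
turn tool [-0.0049 -0.0007 -0.0002]
```

```bash
python3 -m inch '[[1,[0,0,0],[0,0,0]],[1,[0,0,0],[0,0,0]],[1,[0,0,0],[0,0,0]],[1,[0,0,0],[0,0,0]],[1,[0,0,0],[0,0,0]]]' 80
python3 goal.py 0.4566 -0.291 0.037 -111.8; python3 wedge.py side
```

```text
time_s: 15.13
tool_pos: [0.459, -0.292, 0.0407]
eef_rot: [0.001, -0.561, 0.828, -0.002]
contact_force: [-0.4, 0.8, 0.4]
grip_width: 0.395
t 15.13 tcp [ 0.459  -0.292   0.0407] yaw -111.81010793776643 z [ 0.004  -0.0023 -1.    ] w 0.395 F [-0.4474  0.8306  0.3591]
shift tool [-0.0001  0.0026  0.0037]
turn tool [-0.0046 -0.0006 -0.0002]
```

```bash
python3 -m inch '[[0,[0,0,0],[0,0,0]],[-0.1,[0,0,0],[0,0,0]],[-0.1,[0,0.0045,0.002],[-0.0046,0,0]],[-0.1,[0,0,0],[0,0,0]],[-0.1,[0,0,0],[0,0,0]]]' 80
python3 goal.py 0.4547 -0.2903 0.037 -111.8; python3 wedge.py wrist
```

```text
time_s: 15.6
tool_pos: [0.4545, -0.2903, 0.0384]
eef_rot: [-0.0, -0.561, 0.828, -0.0]
contact_force: [0.8, 0.2, 0.6]
grip_width: 0.548
t 15.6 tcp [ 0.4545 -0.2903  0.0384] yaw -111.80578555662923 z [-0.0005 -0.0005 -1.    ] w 0.548 F [0.7873 0.1878 0.567 ]
shift tool [-0.     -0.0002  0.0014]
turn tool [ 0.0002 -0.0007 -0.0001]
rect [ 0.4953 -0.3066] (36.1263313293457, 110.99766540527344) 67.47624969482422
handle top [ 0.4564 -0.2903] (24.176658630371094, 26.523286819458008) 67.42068481445312 0.04867957344606256
yaw rect -22.52375 yaw slope -22.52174082683688 extent along from handle ctr -0.013260313798064003 0.09773734422711988 lateral [-0.0174  0.0174] nose [ 0.5466 -0.3278]
```

```bash
python3 -m inch '[[0.2,[0,0,0],[0,0,-0.008]],[0.5,[0,0,0],[0,0,0]],[1,[0,0,0],[0,0,0]],[1,[0,0,0],[0,0,0]],[1,[0,0,0],[0,0,0]],[1,[0,0,0],[0,0,0]],[1,[0,0,0],[0,0,0]]]' 80
python3 goal.py 0.4547 -0.2903 0.037 -112.2
```

```text
time_s: 16.23
tool_pos: [0.4542, -0.2902, 0.0389]
eef_rot: [-0.0, -0.564, 0.825, 0.0]
contact_force: [0.3, 0.4, 0.6]
grip_width: 0.397
t 16.23 tcp [ 0.4542 -0.2902  0.0389] yaw -111.26704310105046 z [-0.0008 -0.0003 -1.    ] w 0.397 F [0.3273 0.4031 0.629 ]
shift tool [-0.0001 -0.0005  0.0019]
turn tool [ 0.0007 -0.0005  0.0163]
```

```bash
python3 - <<'E'
from h import *
np.set_printoptions(precision=4,suppress=True)
f=grab('wrist','w6.png'); W=cloud(f,'wrist')
s=cv2.resize(f['img'][200:400,190:440],None,fx=3,fy=3,interpolation=3); cv2.imwrite('pics/c6.png',s)
hsv=cv2.cvtColor(f['img'],cv2.COLOR_BGR2HSV)
yel=(abs(hsv[...,0].astype(int)-25)<8)&(hsv[...,1]>120)
P=W[yel]; P=P[~np.isnan(P[:,0])]; d=np.array([.926,-.378]); n=np.array([.378,.926]); o=np.array([.4562,-.2905])
a=(P[:,:2]-o)@d; b=(P[:,:2]-o)@n
for lo in np.arange(-.015,.1,.008):
    k=(a>lo)&(a<lo+.008)&(abs(b)<.03)
    if k.sum()>5: print(round(lo,3),k.sum(),'z',np.percentile(P[k,2],[5,50,95]),'lat',b[k].min(),b[k].max())
E
```

```text
-0.015 788 z [0.0247 0.0486 0.0496] lat -0.017216865625957287 0.016933309296110866
-0.007 1503 z [0.0248 0.0488 0.0497] lat -0.017016185925675664 0.016909779213903586
0.001 1759 z [0.0246 0.0487 0.0498] lat -0.021291593391937702 0.018718762344917726
0.009 3910 z [0.0242 0.0346 0.0489] lat -0.018634532059595844 0.017968634300464612
0.017 1983 z [0.0221 0.0234 0.0246] lat -0.017970340346198786 0.018035851841338255
0.025 1967 z [0.0205 0.0218 0.0231] lat -0.01790915656576691 0.01807926059611563
0.033 1962 z [0.0189 0.0202 0.0215] lat -0.017932542091556546 0.02058386507421297
0.041 1985 z [0.0174 0.0186 0.0198] lat -0.017960775542398597 0.020434583119808183
0.049 2042 z [0.0157 0.017  0.0183] lat -0.017798938294200765 0.01786477647540681
0.057 1950 z [0.0141 0.0154 0.0167] lat -0.017716208952756368 0.01805965927602699
0.065 1916 z [0.0125 0.0138 0.0151] lat -0.018108217450600962 0.017938919663865207
0.073 1791 z [0.0108 0.0122 0.0136] lat -0.019511784646848475 0.018039875426664718
0.081 1810 z [0.0093 0.0106 0.0119] lat -0.0179959617281617 0.018200643695963508
0.089 1732 z [0.0075 0.009  0.0103] lat -0.017707812443803116 0.017964689815878766
0.097 90 z [0.006  0.0071 0.008 ] lat -0.016533629936823793 0.01644414391323626
```

View pics/c6.png

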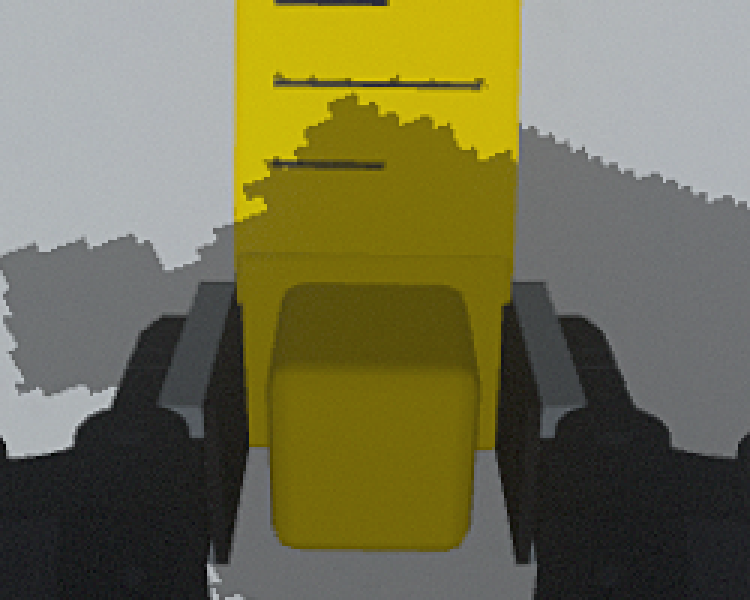

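```bash
python3 -m inch '[[0,[0,0,0],[0,0,0]],[-0.1,[0,0,0],[0,0,0]],[-0.1,[0,-0.002,-0.012],[0,0,0.016]],[-0.1,[0,0,0],[0,0,0]],[-0.1,[0,0,0],[0,0,0]]]' 80
python3 goal.py 0.4562 -0.2905 0.051 -112.2
```

```text
time_s: 16.7
tool_pos: [0.456, -0.2908, 0.0506]
eef_rot: [-0.001, -0.558, 0.83, 0.0]
contact_force: [0.0, 0.3, 0.2]
grip_width: 0.55
t 16.7 tcp [ 0.456  -0.2908  0.0506] yaw -112.17311805105345 z [-0.0014  0.     -1.    ] w 0.55 F [0.0367 0.2714 0.1723]
shift tool [-0.0004 -0.0001 -0.0004]
turn tool [ 0.0013 -0.0005  0.0005]
```

```bash
python3 -m inch '[[0.2,[0,0,0],[0,0,0]],[0.5,[0,0,0],[0,0,0]],[1,[0,0,0],[0,0,0]],[1,[0,0,0],[0,0,0]],[1,[0,0,0],[0,0,0]],[1,[0,0,0],[0,0,0]],[1,[0,0,0],[0,0,0]],[1,[0,0,0],[0,0,0]]]' 90
python3 wedge.py wrist; python3 goal.py
```

```text
time_s: 17.37
tool_pos: [0.4566, -0.2912, 0.0513]
eef_rot: [0.0, -0.558, 0.83, -0.001]
contact_force: [-1.3, 0.6, 5.2]
grip_width: 0.262
rect [ 0.4957 -0.3066] (36.097965240478516, 110.36510467529297) 67.54180145263672
handle top [ 0.4566 -0.2907] (22.660200119018555, 25.98540687561035) 67.45940399169922 0.0487693321501838
yaw rect -22.45822 yaw slope -22.26089802251027 extent along from handle ctr -0.013002099747242125 0.09736298297792043 lateral [-0.0172  0.0176] nose [ 0.5466 -0.3279]
t 17.42 tcp [ 0.4566 -0.2913  0.0513] yaw -112.12946430279352 z [ 0.0007 -0.0009 -1.    ] w 0.258 F [-0.2262  0.1741  3.7643]
```

```bash
python3 -m inch '[[1,[0,0,-0.015],[0,0,0]],[1,[0,0,-0.025],[0,0,0]],[1,[0,0,0],[0,0,-0.11]],[1,[0,0,0],[0,0,-0.11]],[1,[0,0,0],[0,0,-0.11]],[1,[0,0,0],[0,0,-0.11]],[1,[0,0,0],[0,0,-0.11]],[1,[0,0,0],[0,0,0]],[1,[0,0,0],[0,0,0]]]'
python3 goal.py 0.454 0.0238 0.09 -80.7
```

```text
time_s: 18.17
tool_pos: [0.4527, -0.289, 0.0878]
eef_rot: [0.001, 0.77, -0.637, -0.005]
contact_force: [-0.5, -0.5, -1.9]
grip_width: 0.261
t 18.17 tcp [ 0.4527 -0.289   0.0878] yaw -79.20206398000099 z [-0.0092  0.0037 -1.    ] w 0.261 F [-0.5162 -0.4795 -1.9414]
shift tool [-0.3071 -0.0598 -0.0011]
turn tool [0.0084 0.0052 0.0262]
```

```bash
python3 -m inch '[[1,[-0.025,-0.005,-0.003],[0.0084,0.0052,0.026]],[1,[-0.037,-0.0065,0],[0,0,0]],[1,[-0.037,-0.0065,0],[0,0,0]],[1,[-0.037,-0.0065,0],[0,0,0]],[1,[-0.037,-0.0065,0],[0,0,0]],[1,[-0.037,-0.0065,0],[0,0,0]],[1,[-0.037,-0.0065,0],[0,0,0]],[1,[-0.03,-0.005,0],[0,0,0]],[1,[-0.02,-0.003,0],[0,0,0]],[1,[0,0,0],[0,0,0]],[1,[0,0,0],[0,0,0]]]'
python3 goal.py 0.454 0.0238 0.09 -80.7
cat > bar.py <<'E'
from h import *
np.set_printoptions(precision=4,suppress=True)
f=grab('wrist','w7.png'); W=cloud(f,'wrist')
xs=np.array([.9868,.1616]); ys=np.array([-.1616,.9868]); o=np.array([.6395,.0545])
X=(W[...,:2]-o)@xs; Y=(W[...,:2]-o)@ys; Z=W[...,2]
g=cv2.cvtColor(f['img'],cv2.COLOR_BGR2HSV)
m=(abs(X+.07)<.025)&(abs(Y)<.1)&(Z>.012)&(Z<.034)&(g[...,1]<100)
for lo in np.arange(-.08,.08,.02):
    k=m&(Y>lo)&(Y<lo+.02)
    if k.sum()>10: print('Y',round(lo,2),k.sum(),'front X',np.percentile(X[k],[1,5]),'bar-like pts X',X[k&(X<-.058)].mean(),'zmax there',np.percentile(Z[k&(X<-.060)],98) if (k&(X<-.06)).any() else None)
k=m&(X<-.06); print('Y range',np.percentile(Y[k],[1,99]))
K=(abs(X+.05)<.03)&(abs(Y)<.08)&(Z>.036)&(Z<.052)&(g[...,2]<70)
n,l=cv2.connectedComponents(K.astype(np.uint8))
for i in range(1,n):
    if (l==i).sum()>40: print('knob X,Y',X[l==i].mean(),Y[l==i].mean(),Z[l==i].max(),(l==i).sum())
P=W[(Z>.11)&(Z<.13)&(abs(Y)<.07)&(X>.03)&(X<.1)]
if len(P)>20: print('panel',cv2.minAreaRect((P[:,:2]*1000).astype(np.float32)))
E
python3 bar.py; python3 wedge.py wrist
```

```text
time_s: 19.08
tool_pos: [0.4608, 0.0216, 0.0858]
eef_rot: [0.002, 0.748, -0.663, 0.002]
contact_force: [0.5, -0.3, -1.6]
grip_width: 0.262
t 19.08 tcp [0.4608 0.0216 0.0858] yaw -83.13205681484177 z [ 0.     -0.0061 -1.    ] w 0.262 F [ 0.5254 -0.332  -1.6161]
shift tool [-0.003   0.0065 -0.0043]
turn tool [ 0.0008 -0.006  -0.0424]
Y -0.08 697 front X [-0.0751 -0.0746] bar-like pts X -0.066980505906907 zmax there 0.02548496386097719
Y -0.06 1919 front X [-0.0751 -0.0745] bar-like pts X -0.0669918424739872 zmax there 0.0255244839904872
Y -0.04 2516 front X [-0.075  -0.0742] bar-like pts X -0.06703250320112669 zmax there 0.02554479126776582
Y -0.02 2562 front X [-0.0749 -0.0741] bar-like pts X -0.06695510073244673 zmax there 0.02551453874895009
Y 0.0 2548 front X [-0.075  -0.0741] bar-like pts X -0.06699126885368854 zmax there 0.025523311238260286
Y 0.02 2443 front X [-0.075  -0.0742] bar-like pts X -0.06699824373326822 zmax there 0.025663036844912713
Y 0.04 1854 front X [-0.0751 -0.0744] bar-like pts X -0.0670348680098803 zmax there 0.02567707237597516
Y 0.06 646 front X [-0.0751 -0.0746] bar-like pts X -0.06701799075057024 zmax there 0.025500735929030228
Y range [-0.0681  0.0679]
knob X,Y -0.05256094920460134 -0.05499455940706737 0.04325770704121798 1267
knob X,Y -0.051797677576450506 0.054937199718340796 0.042768135505592025 1346
rect [0.5138 0.0279] (87.7990951538086, 36.00856399536133) 6.619224548339844
handle top [0.5094 0.0274] (78.8918228149414, 35.97197723388672) 6.800375938415527 0.052765211613848936
yaw rect 6.6192307 yaw slope nan extent along from handle ctr -0.03950049768464082 0.0482985865515427 lateral [-0.0176  0.0175] nose [0.5574 0.033 ]wedge.py:15: RuntimeWarning: Mean of empty slice.
  if d@(S[:,:2].mean(0)-hc)<0: d=-d
  ret = um.true_divide(
wedge.py:16: RuntimeWarning: Mean of empty slice.
  v=S[:,:2].mean(0)-hc
```

View pics/w7.png

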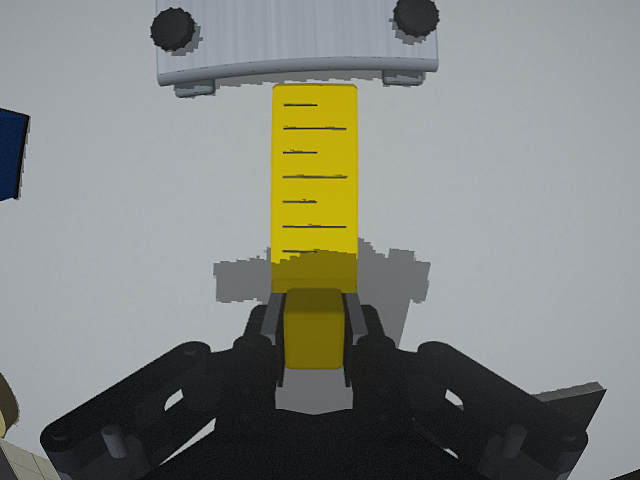

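```bash
python3 -m inch '[[1,[-0.003,0.003,0],[0.001,-0.006,-0.046]],[1,[0,0,0.012],[0,0,0]],[1,[0,0,0.010],[0,0,0]],[1,[0,0,0],[0,0,0]],[1,[0,0,0],[0,0,0]]]'
python3 goal.py 0.4589 0.0249 0.0513 -80.45
```

```text
time_s: 19.6
tool_pos: [0.458, 0.0153, 0.063]
eef_rot: [0.001, 0.758, -0.652, 0.002]
contact_force: [0.3, 0.3, -1.9]
grip_width: 0.262
t 19.6 tcp [0.458  0.0153 0.063 ] yaw -81.39824452425245 z [ 0.0012 -0.0037 -1.    ] w 0.262 F [ 0.3348  0.2511 -1.9131]
shift tool [-0.0094 -0.0023  0.0116]
turn tool [-0.0006 -0.0039 -0.0165]
```

```bash
python3 -m inch '[[1,[-0.0095,-0.002,0.006],[0,-0.004,-0.0165]],[1,[0,0,0],[0,0,0]],[1,[0,0,0],[0,0,0]]]'
python3 goal.py 0.4589 0.0249 0.0513 -80.45
```

```text
time_s: 19.85
tool_pos: [0.4575, 0.0188, 0.0594]
eef_rot: [0.002, 0.76, -0.65, -0.0]
contact_force: [-0.3, -0.6, -2.0]
grip_width: 0.265
t 19.85 tcp [0.4575 0.0188 0.0594] yaw -81.15002608746188 z [-0.0026 -0.0022 -1.    ] w 0.265 F [-0.2691 -0.6299 -2.0266]
shift tool [-0.0058 -0.0023  0.008 ]
turn tool [ 0.0029 -0.0018 -0.0122]
```

```bash
python3 -m inch '[[1,[-0.006,-0.0015,0.003],[0.003,-0.002,-0.012]],[1,[-0.003,0,0.002],[0,0,-0.006]],[1,[0,0,0],[0,0,0]],[1,[0,0,0],[0,0,0]]]'
python3 goal.py 0.4589 0.0249 0.0513 -80.45
```

```text
time_s: 20.18
tool_pos: [0.4583, 0.026, 0.0555]
eef_rot: [0.0, 0.764, -0.645, 0.001]
contact_force: [0.1, -0.4, -1.5]
grip_width: 0.256
t 20.18 tcp [0.4583 0.026  0.0555] yaw -80.29527330260936 z [ 0.0017 -0.0017 -1.    ] w 0.256 F [ 0.1036 -0.3537 -1.5472]
shift tool [ 0.0012 -0.0004  0.0042]
turn tool [-0.0014 -0.0019  0.0027]
```

```bash
python3 -m inch '[[1,[0.0012,0,0.003],[-0.0014,-0.002,0.0027]],[1,[0,0,0.0015],[0,0,0]],[1,[0,0,0],[0,0,0]],[1,[0,0,0],[0,0,0]]]'
python3 goal.py 0.4589 0.0249 0.0513 -80.45; python3 wedge.py wrist
```

```text
time_s: 20.52
tool_pos: [0.4591, 0.0232, 0.0521]
eef_rot: [-0.0, 0.763, -0.647, 0.001]
contact_force: [-0.8, -0.2, -1.6]
grip_width: 0.263
t 20.52 tcp [0.4591 0.0232 0.0521] yaw -80.61362926448075 z [ 0.0013 -0.0004 -1.    ] w 0.263 F [-0.8042 -0.2177 -1.6377]
shift tool [-0.0017 -0.0001  0.0008]
turn tool [-0.0012 -0.0006 -0.0029]
rect [0.5007 0.0301] (110.77128601074219, 36.05186080932617) 9.089037895202637
handle top [0.459  0.0233] (26.413345336914062, 22.68619155883789) 8.961468696594238 0.049487308424855436
yaw rect 9.089043 yaw slope 9.24770411503479 extent along from handle ctr -0.013216823346547286 0.09755448898244237 lateral [-0.0173  0.0176] nose [0.5554 0.0387]
```

```bash
python3 -m inch '[[1,[-0.0017,-0.004,0.0008],[-0.001,0,-0.003]],[1,[-0.0005,-0.01,0],[0,0,0]],[1,[0,-0.01,0],[0,0,0]],[1,[0,-0.008,0],[0,0,0]],[1,[0,0,0],[0,0,0]],[1,[0,0,0],[0,0,0]]]'
cat > st.py <<'E'
from h import *
np.set_printoptions(precision=4,suppress=True)
s,p,r=tool(); M=r.as_matrix()
xs=np.array([.9868,.1616]); ys=np.array([-.1616,.9868]); o=np.array([.6395,.0545])
d=p[:2]-o; print('nose past bar mm',1000*(d@xs+.168),'lat mm',1000*d@ys,'z',p[2],'wedge yaw',np.degrees(np.arctan2(M[1,0],M[0,0]))+89.75,'F in stand',s['contact_force'][:2]@xs,s['contact_force'][:2]@ys,s['contact_force'][2],'w',s['grip_width'])
E
python3 st.py; python3 goal.py 0.528 0.0362 0.0513 -80.45
```

```text
time_s: 21.07
tool_pos: [0.4945, 0.0314, 0.0521]
eef_rot: [-0.001, 0.764, -0.646, 0.001]
contact_force: [0.4, -0.8, -0.6]
grip_width: 0.261
nose past bar mm 21.182053388664883 lat mm 0.6223580506589279 z 0.05205021228303315 wedge yaw 9.323209347716343 F in stand 0.2265138860489736 -0.8052628232923879 -0.6104218885983705 w 0.26134921619830737
t 21.07 tcp [0.4945 0.0314 0.0521] yaw -80.42679065228366 z [ 0.0022 -0.0005 -1.    ] w 0.261 F [ 0.3537 -0.7581 -0.6104]
shift tool [ 0.0008 -0.0338  0.0008]
turn tool [-0.0021 -0.0009  0.0004]
```

```bash
python3 -m inch '[[1,[0.0005,-0.006,0.001],[-0.002,0,0]],[1,[0,-0.009,0.0005],[0,0,0]],[1,[0,-0.006,0.0005],[0,0,0]],[1,[0,0,0],[0,0,0]],[1,[0,0,0],[0,0,0]]]'
python3 st.py; python3 goal.py 0.528 0.0362 0.0513 -80.45
```

```text
time_s: 21.48
tool_pos: [0.5032, 0.0327, 0.0524]
eef_rot: [0.008, 0.763, -0.647, -0.01]
contact_force: [0.5, 0.3, -1.9]
grip_width: 0.262
nose past bar mm 29.962848864772184 lat mm 0.5467733850471284 z 0.05235802178959703 wedge yaw 9.174982545746857 F in stand 0.5824464455372017 0.17437928976920847 -1.922676772301587 w 0.261705498558066
t 21.48 tcp [0.5032 0.0327 0.0524] yaw -80.57501745425314 z [-0.0245  0.001  -0.9997] w 0.262 F [ 0.5466  0.2662 -1.9227]
shift tool [ 0.0006 -0.0251  0.0005]
turn tool [ 0.024   0.005  -0.0021]
```

```bash
python3 -m inch '[[1,[0.0005,-0.006,0],[0.024,0.004,-0.002]],[1,[0,-0.006,0],[0.01,0,0]],[1,[0,-0.006,0],[0.005,0,0]]]'
python3 st.py; python3 goal.py 0.528 0.0362 0.0513 -80.45
```

```text
time_s: 21.73
tool_pos: [0.5077, 0.0333, 0.0513]
eef_rot: [0.002, 0.763, -0.646, -0.006]
contact_force: [-14.2, -3.8, 22.2]
grip_width: 0.263
nose past bar mm 34.53904737921021 lat mm 0.3801686978003751 z 0.05130784554504811 wedge yaw 9.236440037742838 F in stand -14.585103447912623 -1.457133637060236 22.188212382586542 w 0.26346347198279646
t 21.73 tcp [0.5077 0.0333 0.0513] yaw -80.51355996225716 z [-0.0121  0.0041 -0.9999] w 0.263 F [-14.1587  -3.7953  22.1882]
shift tool [ 0.0005 -0.0205 -0.0002]
turn tool [ 0.0112  0.0061 -0.0011]
```

```bash
python3 -m inch '[[1,[0,-0.007,-0.0005],[0.011,0.005,0]],[1,[0,-0.007,-0.0003],[0.006,0,0]],[1,[0,-0.005,0],[0.004,0,0]]]'
python3 st.py; python3 goal.py 0.528 0.0362 0.0513 -80.45
```

```text
time_s: 21.98
tool_pos: [0.5098, 0.0338, 0.0514]
eef_rot: [0.006, 0.762, -0.647, -0.01]
contact_force: [-10.1, -1.3, 15.2]
grip_width: 0.265
nose past bar mm 36.69730982638725 lat mm 0.5694374605004526 z 0.051363797597399626 wedge yaw 9.06299191573423 F in stand -10.17498297897958 0.3948247624455763 15.21279975151567 w 0.2650086946401209
t 21.98 tcp [0.5098 0.0338 0.0514] yaw -80.68700808426577 z [-0.0238  0.0035 -0.9997] w 0.265 F [-10.1056  -1.2548  15.2128]
shift tool [ 0.0006 -0.0183 -0.0004]
turn tool [ 0.0229  0.0074 -0.0041]
```

```bash
python3 -m inch '[[1,[0,-0.006,0],[0.035,0.006,-0.004]],[1,[0,-0.008,-0.0003],[0.025,0,0]],[1,[0,-0.008,-0.0003],[0.02,0,0]]]'
python3 st.py; python3 goal.py 0.528 0.0362 0.0513 -80.45; python3 wedge.py side
```

```text
time_s: 22.23
tool_pos: [0.5096, 0.0338, 0.0514]
eef_rot: [-0.009, 0.762, -0.647, 0.001]
contact_force: [-14.2, -4.1, 16.2]
grip_width: 0.263
nose past bar mm 36.45481334820688 lat mm 0.5214352763888073 z 0.05138718097084528 wedge yaw 9.075443337338982 F in stand -14.720012802398836 -1.7275958230642101 16.154075847913056 w 0.2629623056145181
t 22.23 tcp [0.5096 0.0338 0.0514] yaw -80.67455666266102 z [ 0.0134  0.0119 -0.9998] w 0.263 F [-14.2481  -4.084   16.1541]
shift tool [ 0.0006 -0.0186  0.0004]
turn tool [-0.0152  0.0096 -0.004 ]
rect [0.5342 0.0347] (74.45265197753906, 33.627296447753906) 10.224462509155273
handle top [0.5013 0.0324] (25.167327880859375, 7.964674949645996) 66.99467468261719 0.04957103750554855
yaw rect 10.224473 yaw slope -8.260032326785746 extent along from handle ctr -0.004420135951492949 0.07003249684498579 lateral [-0.0198  0.0117] nose [0.5702 0.0448]
```

```bash
python3 -m inch '[[1,[0,-0.010,-0.0012],[0,0.006,-0.004]],[1,[0,-0.012,-0.0008],[0.01,0.003,0]]]'
python3 st.py; python3 goal.py 0.528 0.0362 0.0513 -80.45
```

```text
time_s: 22.45
tool_pos: [0.5212, 0.0356, 0.052]
eef_rot: [-0.004, 0.762, -0.647, 0.0]
contact_force: [-4.0, 0.0, -6.2]
grip_width: 0.261
nose past bar mm 48.260516058358654 lat mm 0.5051839140026786 z 0.051983312529701585 wedge yaw 9.117290114892754 F in stand -3.918320830160876 0.6440601236189498 -6.167822137094291 w 0.2611074209813816
t 22.45 tcp [0.5212 0.0356 0.052 ] yaw -80.63270988510725 z [ 0.0053  0.0053 -1.    ] w 0.261 F [-3.9711  0.0024 -6.1678]
shift tool [ 0.0006 -0.0067  0.0007]
turn tool [-0.0061  0.0043 -0.0032]
```

```bash
python3 -m inch '[[1,[0,-0.001,0.0005],[-0.006,0.004,-0.003]],[1,[0,0,0],[0,0,0]]]'
python3 st.py
cat > lev.py <<'E'
from h import *
np.set_printoptions(precision=4,suppress=True)
xs=np.array([.9868,.1616]); ys=np.array([-.1616,.9868]); o=np.array([.6395,.0545])
for c in ['wrist','side']:
    f=grab(c,c+'8.png'); W=cloud(f,c)
    X=(W[...,:2]-o)@xs; Y=(W[...,:2]-o)@ys; Z=W[...,2]
    b=(abs(X+.07)<.006)&(abs(Y)<.06)&(Z>.02)&(Z<.04)
    if b.sum()>20: print(c,'bar top z',np.percentile(Z[b],[90,98]),b.sum())
    m=(X>-.062)&(X<.012)&(abs(Y)<.042)&(Z>.02)&(Z<.042)
    if m.sum()<50: continue
    A=np.c_[X[m],Y[m],np.ones(m.sum())]; k=np.linalg.lstsq(A,Z[m],rcond=None)[0]
    rr=abs(A@k-Z[m])<.002; k=np.linalg.lstsq(A[rr],Z[m][rr],rcond=None)[0]; print(c,'bed plane slope x,y,z0',k,rr.sum())
    K=(abs(X+.05)<.015)&(abs(abs(Y)-.055)<.012)&(Z>.038)&(Z<.06); print('knob top',np.percentile(Z[K],[50,90]) if K.any() else None)
E
python3 lev.py
```

```text
time_s: 22.62
tool_pos: [0.5233, 0.0359, 0.0514]
eef_rot: [0.0, 0.763, -0.646, -0.0]
contact_force: [-3.1, -1.0, 5.5]
grip_width: 0.263
nose past bar mm 50.33901568069057 lat mm 0.4617907858263699 z 0.05136437871602836 wedge yaw 9.28702233701921 F in stand -3.216221701088815 -0.5066673063344127 5.512005479670216 w 0.2626632689793183
wrist bar top z [0.029  0.0295] 7660
wrist bed plane slope x,y,z0 [0.005  0.0008 0.0287] 40628
knob top [0.0442 0.0452]
side bar top z [0.0312 0.0325] 88
side bed plane slope x,y,z0 [0.0107 0.0032 0.0301] 380
knob top [0.0446 0.0467]
```

```bash
python3 -m inch '[[1,[0,-0.004,-0.0002],[0,0,0]],[1,[0,-0.003,0],[0,0,0]],[1,[0,0,0],[0,0,0]]]'
python3 st.py; python3 goal.py 0.528 0.0362 0.0513 -80.45
```

```text
time_s: 22.97
tool_pos: [0.5242, 0.0361, 0.0514]
eef_rot: [0.004, 0.763, -0.646, -0.005]
contact_force: [0.7, 0.6, -2.9]
grip_width: 0.261
nose past bar mm 51.211684031513606 lat mm 0.46803519208517486 z 0.051353518085396066 wedge yaw 9.24958148845451 F in stand 0.7966549417948854 0.43147254571965826 -2.8557059634267814 w 0.2612989093762964
t 22.97 tcp [0.5242 0.0361 0.0514] yaw -80.50041851154549 z [-0.013   0.0001 -0.9999] w 0.261 F [ 0.7165  0.5546 -2.8557]
shift tool [ 0.0005 -0.0038  0.    ]
turn tool [ 0.0128  0.0023 -0.0009]
```

```bash
python3 -m inch '[[1,[0,-0.005,-0.0002],[0.013,0,0]],[1,[0,-0.005,-0.0002],[0.006,0,0]]]'; python3 st.py; python3 goal.py 0.528 0.0362 0.0513 -80.45
```

```text
time_s: 23.13
tool_pos: [0.5251, 0.0363, 0.0513]
eef_rot: [0.003, 0.763, -0.646, -0.006]
contact_force: [-13.0, -3.8, 12.8]
grip_width: 0.265
nose past bar mm 52.20408154987051 lat mm 0.556138652094937 z 0.05132977978532078 wedge yaw 9.205573700459937 F in stand -13.476147637895291 -1.6503587649718363 12.776418321469803 w 0.264570321149545
t 23.13 tcp [0.5251 0.0363 0.0513] yaw -80.54442629954006 z [-0.0121  0.0034 -0.9999] w 0.265 F [-13.033   -3.8067  12.7764]
shift tool [ 0.0006 -0.0028 -0.    ]
turn tool [ 0.0114  0.0054 -0.0016]
```

```bash
python3 -m inch '[[1,[0,-0.0045,-0.0007],[0.012,0.004,0]]]'; python3 st.py; python3 -m inch '[[1,[0,-0.002,0],[0.005,0,0]]]'; python3 st.py; python3 goal.py 0.528 0.0362 0.0513 -80.45
```

```text
time_s: 23.22
tool_pos: [0.5269, 0.0366, 0.0514]
eef_rot: [0.001, 0.763, -0.647, -0.002]
contact_force: [-2.5, -1.6, -5.7]
grip_width: 0.266
nose past bar mm 53.9618422019453 lat mm 0.5114902431481596 z 0.05143369196520157 wedge yaw 9.173913398202217 F in stand -2.7220422156191466 -1.178980374444032 -5.663782086114082 w 0.2658818623175505
time_s: 23.3
tool_pos: [0.5273, 0.0367, 0.0513]
eef_rot: [0.0, 0.763, -0.647, -0.002]
contact_force: [-4.4, -0.4, 10.2]
grip_width: 0.262
nose past bar mm 54.41109873731408 lat mm 0.5867051466069064 z 0.051328728851679946 wedge yaw 9.176365560736798 F in stand -4.412727982254883 0.27894711863507077 10.156309337279554 w 0.26181945436072274
t 23.3 tcp [0.5273 0.0367 0.0513] yaw -80.5736344392632 z [-0.0032  0.0022 -1.    ] w 0.262 F [-4.4    -0.4379 10.1563]
shift tool [ 0.0006 -0.0006  0.    ]
turn tool [ 0.0027  0.0027 -0.0022]
```

```bash
python3 -m inch '[[1,[0,0,0],[0.003,0.002,-0.001]],[1,[0,0,0],[0,0,0]]]'; python3 lev.py; python3 wedge.py wrist;python3 st.py
```

```text
time_s: 23.47
tool_pos: [0.5271, 0.0368, 0.0514]
eef_rot: [-0.0, 0.763, -0.646, -0.0]
contact_force: [-3.4, -1.5, 1.5]
grip_width: 0.265
wrist bar top z [0.0298 0.0304] 7527
wrist bed plane slope x,y,z0 [-0.0006  0.0009  0.0292] 41683
knob top [0.045  0.0459]
side bar top z [0.0321 0.0335] 94
side bed plane slope x,y,z0 [ 0.0012 -0.0038  0.0303] 387
knob top [0.0455 0.0483]
rect [0.5391 0.039 ] (50.925506591796875, 36.010215759277344) 8.689663887023926
handle top [0.5269 0.0369] (25.8808650970459, 22.641429901123047) 9.976139068603516 0.048746984897255444
yaw rect 8.689661 yaw slope 9.413727587229577 extent along from handle ctr -0.013076443388250288 0.037849083385599724 lateral [-0.017   0.0175] nose [0.5643 0.0427]
nose past bar mm 54.236000099745745 lat mm 0.6665310720893771 z 0.05138634722818593 wedge yaw 9.224999129023232 F in stand -3.9694953314740995 0.6118560852617607 2.966534182466255 w 0.2587805248831949
```

View pics/wrist8.png

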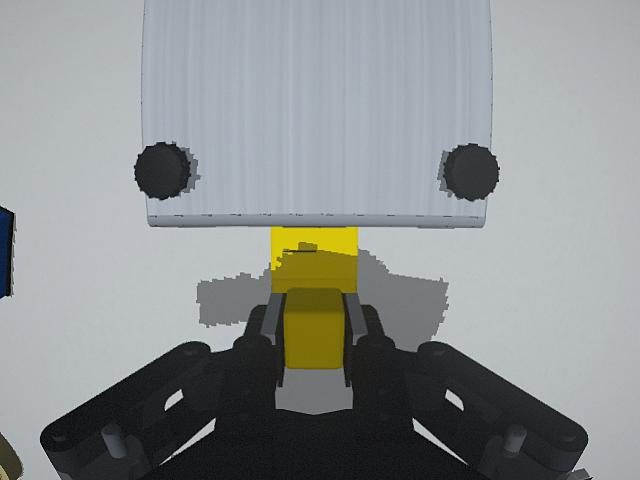

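```bash
python3 -m inch '[[1,[0.0003,-0.002,-0.0002],[0.001,0,0]]]'; python3 st.py; python3 -m inch '[[1,[0,0,0],[0,0,0]],[1,[0,0,0],[0,0,0]]]'; python3 lev.py; python3 st.py
```

```text
time_s: 23.7
tool_pos: [0.5274, 0.0368, 0.0513]
eef_rot: [0.0, 0.763, -0.646, -0.002]
contact_force: [-9.0, -1.8, 5.7]
grip_width: 0.265
nose past bar mm 54.47274989316382 lat mm 0.6390444982217076 z 0.05133649388276081 wedge yaw 9.22934726198963 F in stand -9.212382886388044 -0.26865887832508695 5.669657350092592 w 0.26484216394774057
time_s: 23.87
tool_pos: [0.5273, 0.0367, 0.0514]
eef_rot: [0.001, 0.763, -0.646, -0.002]
contact_force: [-2.9, -0.1, 1.8]
grip_width: 0.26
wrist bar top z [0.0297 0.0301] 7505
wrist bed plane slope x,y,z0 [0.0007 0.0009 0.0291] 41840
knob top [0.0448 0.0457]
side bar top z [0.0321 0.0331] 91
side bed plane slope x,y,z0 [-0.0016  0.0022  0.0302] 394
knob top [0.0452 0.0484]
nose past bar mm 54.403473961681435 lat mm 0.6194165172373935 z 0.05134565867987451 wedge yaw 9.233304299762423 F in stand -4.102987602213273 0.17694152032024069 3.189777832486227 w 0.2612927523788806
```

```bash
python3 -m inch '[[1,[0.0003,-0.003,-0.0004],[0.004,0,0]],[1,[0,0,0],[0,0,0]],[1,[0,0,0],[0,0,0]]]'; python3 st.py; python3 lev.py
python3 - <<'E'
from h import *
np.set_printoptions(precision=4,suppress=True)
f=cv2.imread('pics/side8.png'); cv2.imwrite('pics/c9.png',cv2.resize(f[160:300,200:440],None,fx=3,fy=3,interpolation=3))
E
```

```text
time_s: 24.22
tool_pos: [0.528, 0.0368, 0.0514]
eef_rot: [0.001, 0.763, -0.646, -0.003]
contact_force: [-4.2, -1.2, 2.6]
grip_width: 0.265
nose past bar mm 55.105510661109385 lat mm 0.6030120765052587 z 0.05135555839136256 wedge yaw 9.238596763131738 F in stand -4.374053172110081 -0.4619906819712628 2.614344978939462 w 0.26510567748468156
wrist bar top z [0.0298 0.0302] 7476
wrist bed plane slope x,y,z0 [-0.0001  0.001   0.0291] 41999
knob top [0.0449 0.0458]
side bar top z [0.0318 0.0328] 85
side bed plane slope x,y,z0 [0.0012 0.0013 0.0304] 369
knob top [0.0451 0.0479]
```

View pics/c9.png

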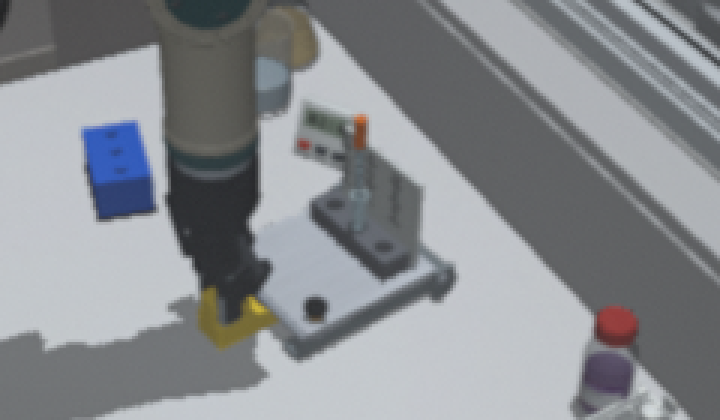

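The last picture shows the tube standing in the vial (its cap at about 360,130). The wedge is gripped under the middle of the bar (about 235,310), the bed is level, and the other things are where they were. Handing in.

```bash
python3 -c "
from plant import env
print(env.hand_in())"; python3 st.py
```

```text
the job is handed in; nothing more can be done
None
the job is handed in; nothing more can be done
```

The tube is standing in the vial and the larger wedge is under the bed's front bar with the bed level. I handed in at about 24 s while still gripping the wedge by its handle.

- **Tube:** I lowered it into the open vial until it met the floor, with a push of about 32 N, and let go. The cap's top then measured about 0.172 m, which puts the tip on the vial floor to within the depth error. The last picture shows the tube upright in the vial.
- **Wedge:** My first two grips closed on the 36 mm base instead of the 24 mm handle, so I gripped again higher up. I laid the wedge flat, squared it to the bar and pushed it in. The nose ended 55.1 mm past the bar, 0.6 mm off the middle and within 0.1° of straight.
- **Bed level:** The wrist camera gave a slope of -0.0001 and the side camera 0.0012, so it is level within the noise. By the wrist camera the bar rose about 4.7 mm of the nominal 5 mm. The side camera read the bar about 2–3 mm higher, but it has only a few pixels there. I did not see the gap under the screws directly.
- **Forces:** The largest wrist force I read was about 32 N. The timer, beaker, bottle and smaller wedge were not touched.

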